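# Clear the engraver bed, run the brass plates and unload them

### The job

Run the engraver once: with the bench brush, not the gripper, sweep every offcut off the bed into the blue tray at its end and put the brush back on its cork mat, bristles down; then move the brass plates one at a time from the stack, each flat and centred on a pad of its own, long side along the bed. Once all plates are in place, press the white, blue and green keys fully down, one at a time in that order. Then unload the plates one at a time into a single neat pile on the outline of the grey felt board; leave the other tools on the bench alone.

Things in the scene. Friction and masses are not known exactly. Their poses are not given: they have to be found in the camera images.
- machine: engraver, fixed: aluminium bed, x -76 to 76, y -180 to 155 mm, top 45 mm over the bench; lips 10 mm high along both long edges (clear x -70 to 70), ends open; tray at the +y end; gantry beam from x = 170 mm, 85 mm high (head 135). Three pads, dark-edged 66 (x) by 88 (y) mm, flush, centred at x 0, y -95, 0, 95 mm. Origin at bench level under the middle pad; x away from robot, y along the bed
- tray (a point): centre of the inner floor of the blue offcut tray, 5 mm above the bench: inside 152 (machine x) by 104 mm (machine y), rim 36 mm above the bench, 9 mm below the bed top; it adjoins the bed's end
- felt_board: grey felt-covered board, fixed, 110 (x) by 74 (y) by 12 mm thick, with a blue outline of a plate (80 by 50 mm) in its middle, for the finished pile; origin under its centre
- brush_mat: cork mat, fixed, 240 (x) by 90 (y) by 3 mm: the brush's place; origin under its centre
- brush: bench brush on its bristles: stiff black bristle block 130 (x) by 40 (y) by 28 mm high; on it a light wooden stock 136 by 28 mm, 28 to 54 mm high (grip across its 28 mm, near the origin); handle 22 mm wide reaching to x = -141 mm, 34 to 52 mm high. 140 g. Origin at the bristles' foot, middle of the bristle block; z up
- key_white_top (a point): centre of the top face of the white key, a round button of 32 mm diameter in a dark ring, top 52 mm above the bench (10 mm above its ring), pressed straight down. The three keys sit in a row, 56 mm apart along their x axes, in any order, on a fixed grey console 180 by 75 by 30 mm
- key_white (a joint): travel of the white key, 0 up to 0.006 m fully down at about 5 N; it springs back
- key_blue_top (a point): centre of the top face of the blue key, a round button of 32 mm diameter in a dark ring, top 52 mm above the bench (10 mm above its ring), pressed straight down. The three keys sit in a row, 56 mm apart along their x axes, in any order, on a fixed grey console 180 by 75 by 30 mm
- key_blue (a joint): travel of the blue key, 0 up to 0.006 m fully down at about 5 N; it springs back
- key_green_top (a point): centre of the top face of the green key, a round button of 32 mm diameter in a dark ring, top 52 mm above the bench (10 mm above its ring), pressed straight down. The three keys sit in a row, 56 mm apart along their x axes, in any order, on a fixed grey console 180 by 75 by 30 mm
- key_green (a joint): travel of the green key, 0 up to 0.006 m fully down at about 5 N; it springs back
- plate1: brass plate 80 (x) by 50 (y) by 10 mm thick, 0.33 kg; origin at the centre of its underside. Two or three plates (None if absent) lie in one stack on a fixed wooden block 14 mm high, 36 mm wide, which they overhang by 7 mm along their long sides
- plate2: brass plate 80 (x) by 50 (y) by 10 mm thick, 0.33 kg; origin at the centre of its underside. Two or three plates (None if absent) lie in one stack on a fixed wooden block 14 mm high, 36 mm wide, which they overhang by 7 mm along their long sides
- plate3: brass plate 80 (x) by 50 (y) by 10 mm thick, 0.33 kg; origin at the centre of its underside. Two or three plates (None if absent) lie in one stack on a fixed wooden block 14 mm high, 36 mm wide, which they overhang by 7 mm along their long sides
- offcut1: offcut on the bed: copper block 40 by 26 by 18 mm (x, y, z), 0.13 kg; origin at the middle of its underside. Two to four of the four offcuts are there (None if absent)
- offcut2: offcut on the bed: brass L-piece 40 by 26 by 20 mm (x, y, z), 0.13 kg; origin at the middle of its underside. Two to four of the four offcuts are there (None if absent)
- offcut3: offcut on the bed: copper block 34 by 28 by 20 mm (x, y, z), 0.13 kg; origin at the middle of its underside. Two to four of the four offcuts are there (None if absent)
- offcut4: offcut on the bed: brass cross-piece 42 by 26 by 18 mm (x, y, z), 0.13 kg; origin at the middle of its underside. Two to four of the four offcuts are there (None if absent)
- pliers_green: bystander, to be left alone: pliers with green handles, 130 by 50 by 14 mm, lying flat
- pliers_red: bystander, to be left alone: pliers with red handles, 130 by 50 by 14 mm, lying flat
- jar: bystander, to be left alone: green glass jar with a red lid, 66 mm diameter, 75 mm high
- doming_block: bystander, to be left alone: steel doming block, a 55 mm cube
- hammer: bystander, to be left alone: hammer lying on the bench, handle to its -x
- steel_ruler: bystander, to be left alone: steel ruler 200 by 26 by 4 mm
There are look-alikes about, which are no part of the job. There is more than one size of the felt_board; the one meant has the size given above.

How it is judged:
By the outcome, as a careful person would: the job done as asked, in the order asked, and still so for the second after the job is handed in, with the robot touching nothing.
Of plate1, plate2, plate3 only 2 to 3 are there at a start; the rules pass over those that are not, and their reading is None.
Of offcut1, offcut2, offcut3, offcut4 only 2 to 4 are there at a start; the rules pass over those that are not, and their reading is None.
At some moment in a run one of brush, offcut1, offcut2, offcut3, offcut4 may be knocked a few centimetres aside while the robot is not near it.
Once in a run the grip may slacken for a moment while it holds something.
It also fails if it takes over 210 s, if anything falls off the work surface, if the arm or the gripper's body presses on something with over 40 N, if the wrist force passes 120 N, or if a joint passes its speed limit or range.

### The arm

A 6-joint arm with a two-finger parallel gripper is mounted at the origin on the work surface. World frame = base frame: x ahead of the robot, y to its left, z up, the work surface at z = 0. Lengths are in m, angles in rad, forces in N, time in s.
With the tool pointing down it reaches from about 0.225 to 0.875 m from the base axis. Payload 3.4 kg.
Tool frame: the origin (TCP) lies at the very end of the fingers, on their centre line; the grasp point (between the pads) lies manip.hold_point_z behind it (manip.hold_point_z is the distance from the TCP to the grasp point, in m); x points along the fingers, y is the direction in which the jaws open and shut, and the axes are right-handed (so a half turn about x gives the same grasp; the last joint's range is limited). The gripper opens to 85 mm and grips with 20 to 120 N. Pads are 22 mm wide; open, the fingers measure 114 mm over their backs; the gripper's body (76 mm by 85 mm) begins 54 mm behind the grasp point. The pads swing forward as they close: fully open they stand 13 mm farther back than shut.
Start: joints at [-1.27, 0.276, 1.505, -0, 1.361, -0.121], TCP at [0.235, -0.525, 0.231] pointing down, gripper open.
Joint ranges: [-2.89, 2.89], [-0.75, 2.08], [0.22, 2.7], [-1.18, 4.32], [0.11, 2.71], [-2.7, 2.7]. Speed limits (rad/s): [2.57, 2.57, 3.14, 3.14, 3.14, 3.14].

### API

Orientations are given as a unit quaternion [w, x, y, z].
In Python, from rig import manip gives the robot as it stands.
- The arm moves only by the tool step_arm, never from a script. Its argument "targets" is a list of rows, each a list of 2 entries, a list of its own where there are three numbers: the shift along the tool's x, y, z in mm, then the turn about the tool's x in degrees. A call has 1 to 20 rows; each row is the pose to reach, as a shift and turn from the pose commanded when the call began, along the tool's axes at that moment; what a row does not reach only later rows make up. A row lasts 1/10 s, in which the tool goes at most 50 mm and 8.59 degrees, less where a joint would pass 70% of its speed; a pose out of reach is approached as far as the arm can. A call with a gripper value outside its range is refused whole. "grip" is the closure, from 0 (fully open) to 1 (shut), set as the call begins (left out, the last holds). The fingers move at their own pace and stop on an object; "grip_force" is the grip in N (left out, the last holds). Time passes only in rows, so rows that repeat a pose let the fingers close. It gives the time, the measured TCP pose, the force and the opening at its end, in the units of the state.
- manip.get_state(): the state, without advancing time (a new reading comes with each control period).
- manip.get_image(name): name is "side" or "top"; returns a dict with "image" (420x560x3 uint8, red, green, blue), "fx", "fy", "cx", "cy" (pixels), "pose" (4x4, takes a point from camera to world coordinates). Camera axes: x right, y down, z forward; pixel columns grow to the right and rows downward; lengths in m; the calibration is good to about 2 mm. A picture is of the moment at which its call begins. There is no depth.
- manip.sign_off(): hands the job in, once; it reports no verdict.
Trained networks look in a picture, given as the dict that the camera call returned (one of the last four; its "shot" number tells which), for a name from the list of things; names that differ only in an ending like _2 or _b are one class to them, and where a whole thing is asked for, a point or a joint stands for the part that bears it (a point fixed in the world has none). Each returns a list of dicts, best first, with "confidence" (0 to 1); they miss things now and then, are a little off and sometimes report something else, mostly with a low value. They report only what shows in the picture. A call takes as long as a camera call. They do not tell look-alikes from the thing itself.
- manip.search_frame(picture, thing): "xyz" ([x, y, z] in m, in world coordinates, good to about 4 mm: the middle of the surface that is visible of it).
- manip.regions_of(picture, thing): "region" (420x560 bool, what is visible of it).
The state is a dict: "clock": time; "qpos": joint angles; "qd": joint speeds; "effort": joint torques, N m; "position": TCP position; "ee_rot": TCP orientation; "contact_force": force on the tool from outside, world axes, zero at the start; "moment": the same for the moment, N m; "width": finger opening in m.
Only numpy, scipy, OpenCV 4.12 (cv2) and the standard library are available. Lean on these libraries where they do the work, as an engineer would, in place of code of your own. Each camera call takes 0.05 s, during which the arm holds its last target.

## Working session

There is one attempt and no reset: what is moved stays moved. The work goes in short steps, Python scripts to look and compute and a tool call to move; the robot and the scene stay as the last step left them, time stands still between calls to the robot, and variables do not carry over. Pictures are saved under pics/ and viewed, and the job is handed in when it is done.

Besides the shell and the picture viewer there is one more tool, called as name([rows], argument=value, ...), one row to a line, values as JSON. step_arm: Moves the arm, as the interface text tells. Its arguments: {"type":"object","properties":{"targets":{"type":"array"},"grip":{"type":"number"},"grip_force":{"type":"number"}},"required":["targets"]}

```bash
ls; mkdir -p pics; python3 - <<'E'
from rig import manip
import cv2,numpy as np
print(manip.get_state(), manip.hold_point_z)
for n in ("side","top"):
    d=manip.get_image(n)
    cv2.imwrite(f"pics/{n}0.png",d["image"][:,:,::-1])
    print(n,d["fx"],d["fy"],d["cx"],d["cy"],d["pose"].round(4) if hasattr(d["pose"],'round') else d["pose"],d["shot"])
E
```

```text
pics
{'clock': 0.0, 'qpos': array([-1.26996207e+00,  2.76599211e-01,  1.50612948e+00, -8.47995310e-08,
        1.36071802e+00, -1.20971467e-01]), 'qd': array([ 0.00146671,  0.00171764, -0.0001205 , -0.00036974,  0.00142999,
        0.0012902 ]), 'effort': array([-3.51018061e-04, -4.16780877e+01, -2.45806199e+01, -2.87402690e-04,
        1.09448552e-02, -6.02581238e-06]), 'position': array([ 0.23526086, -0.52408461,  0.23043878]), 'ee_rot': array([-0.14737483, -0.69137973, -0.14868054,  0.69149753]), 'contact_force': array([-0.29342352,  0.47160672,  0.33305067]), 'moment': array([-0.00664708,  0.00565249, -0.03300086]), 'width': 0.08495325513568205} 0.0187
side 484.89554401204026 484.89554401204026 276.7239460897254 216.88114908214686 [[-0.9946 -0.0788  0.068   0.431 ]
 [-0.1041  0.7359 -0.669   0.7703]
 [ 0.0026 -0.6724 -0.7401  0.9485]
 [ 0.      0.      0.      1.    ]] 1
top 379.1265605907205 379.1265605907205 277.8929890906007 209.1123140540694 [[ 0.0258 -0.9843  0.1748  0.332 ]
 [-0.9994 -0.0292 -0.0168 -0.0466]
 [ 0.0217 -0.1743 -0.9845  0.9979]
 [ 0.      0.      0.      1.    ]] 2
```

View pics/side0.png

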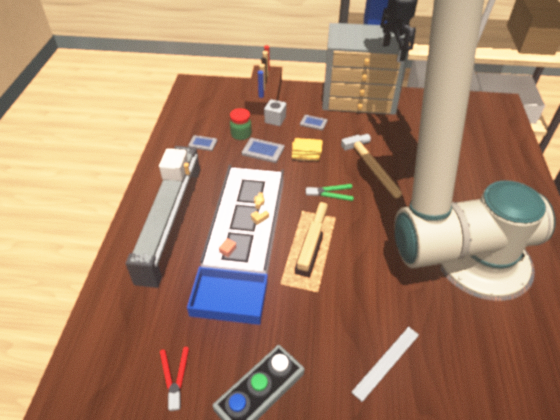

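View pics/top0.png

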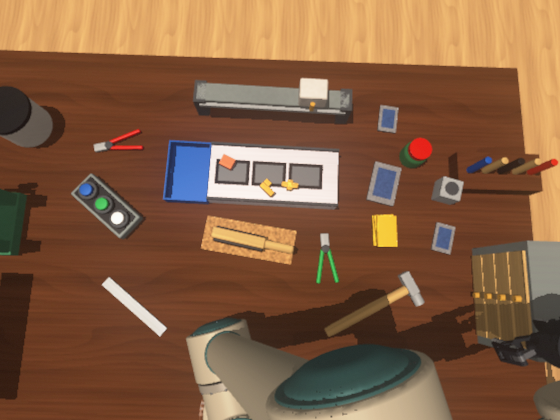

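The side view shows the bed with three pads near (245,215), the tray at (230,295), the brush on its mat at (310,250), the plate stack at (307,148) and the keys at (260,385). Three felt boards are at (263,149), (203,143) and (313,122). The top view agrees. Next I'll measure.

```bash
cat > h.py <<'E'
from rig import manip
import cv2,numpy as np
def ray(d,u,v):
    P=np.array(d["pose"]);r=P[:3,:3]@np.array([(u-d["cx"])/d["fx"],(v-d["cy"])/d["fy"],1.0]);return P[:3,3],r
def plane(d,uv,z):
    out=[]
    for u,v in np.asarray(uv,float).reshape(-1,2):
        o,r=ray(d,u,v);t=(z-o[2])/r[2];out.append((o+t*r)[:2])
    return np.array(out)
def proj(d,X):
    P=np.array(d["pose"]);c=(np.asarray(X,float).reshape(-1,3)-P[:3,3])@P[:3,:3]
    return np.c_[d["fx"]*c[:,0]/c[:,2]+d["cx"],d["fy"]*c[:,1]/c[:,2]+d["cy"]]
def rect(d,mask,z):
    """min area rect of region on plane z, in mm"""
    cs,_=cv2.findContours(mask.astype(np.uint8),cv2.RETR_EXTERNAL,cv2.CHAIN_APPROX_NONE)
    c=max(cs,key=cv2.contourArea)
    p=plane(d,c[:,0,:]+0.0,z)*1000
    return cv2.minAreaRect(p.astype(np.float32))
E
python3 - <<'E'
from h import *
ims={n:manip.get_image(n) for n in("top","side")}
names=["machine","tray","felt_board","brush_mat","brush","key_white_top","key_blue_top","key_green_top","plate1","plate2","plate3","offcut1","offcut2","offcut3","offcut4"]
for n in names:
    for k,d in ims.items():
        r=manip.search_frame(d,n)
        print(n,k,[(np.round(a["xyz"],3).tolist(),round(a["confidence"],2)) for a in r])
E
```

```text
machine top []
machine side [([0.635, 0.057, 0.048], 0.63)]
tray top [([0.633, -0.005, 0.047], 0.65)]
tray side [([0.63, 0.06, 0.048], 0.78), ([0.564, -0.084, 0.064], 0.42), ([0.436, 0.034, 0.002], 0.18)]
felt_board top [([0.583, -0.345, 0.01], 0.95), ([0.443, -0.499, 0.01], 0.9), ([0.772, -0.365, 0.01], 0.57)]
felt_board side [([0.585, -0.336, 0.013], 0.87), ([0.775, -0.359, 0.008], 0.84), ([0.447, -0.497, 0.01], 0.62)]
brush_mat top [([0.428, 0.008, 0.0], 0.77)]
brush_mat side [([0.437, 0.033, 0.003], 0.67)]
brush top [([0.418, 0.017, 0.056], 0.66), ([0.658, -0.414, 0.076], 0.49)]
brush side [([0.423, 0.044, 0.051], 0.61)]
key_white_top top []
key_white_top side [([0.468, 0.34, 0.056], 0.6)]
key_blue_top top [([0.541, 0.425, 0.049], 0.5)]
key_blue_top side [([0.538, 0.428, 0.048], 0.78)]
key_green_top top [([0.499, 0.386, 0.051], 0.61)]
key_green_top side [([0.505, 0.384, 0.054], 0.74)]
plate1 top [([0.45, -0.341, 0.042], 0.67), ([0.481, -0.314, 0.033], 0.46), ([0.45, -0.312, 0.02], 0.44)]
plate1 side [([0.456, -0.341, 0.044], 0.71), ([0.472, -0.318, 0.034], 0.4)]
plate2 top [([0.4
[... 756 characters left out ...]
54)]
offcut2 side [([0.671, 0.384, 0.011], 0.59), ([0.565, -0.086, 0.064], 0.53), ([0.616, 0.077, 0.061], 0.48), ([0.555, -0.031, 0.066], 0.46)]
offcut3 top [([0.552, -0.035, 0.062], 0.64), ([0.382, -0.189, 0.013], 0.6), ([0.559, -0.087, 0.062], 0.56), ([0.62, 0.071, 0.067], 0.54)]
offcut3 side [([0.671, 0.384, 0.011], 0.59), ([0.565, -0.086, 0.064], 0.53), ([0.616, 0.077, 0.061], 0.48), ([0.555, -0.031, 0.066], 0.46)]
offcut4 top [([0.552, -0.035, 0.062], 0.64), ([0.382, -0.189, 0.013], 0.6), ([0.559, -0.087, 0.062], 0.56), ([0.62, 0.071, 0.067], 0.54)]
offcut4 side [([0.671, 0.384, 0.011], 0.59), ([0.565, -0.086, 0.064], 0.53), ([0.616, 0.077, 0.061], 0.48), ([0.555, -0.031, 0.066], 0.46)]
```

```bash
python3 - <<'E'
from h import *
for k,(a,b,c,e) in {"top":(150,120,370,290),"side":(170,130,350,330)}.items():
    im=cv2.imread(f"pics/{k}0.png")[b:e,a:c]
    cv2.imwrite(f"pics/{k}0c.png",cv2.resize(im,None,fx=3.0 if k=="side" else 3.6,fy=3 if k=="side" else 3.5,interpolation=cv2.INTER_CUBIC))
E
```

```text
(no output)
```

View pics/top0c.png

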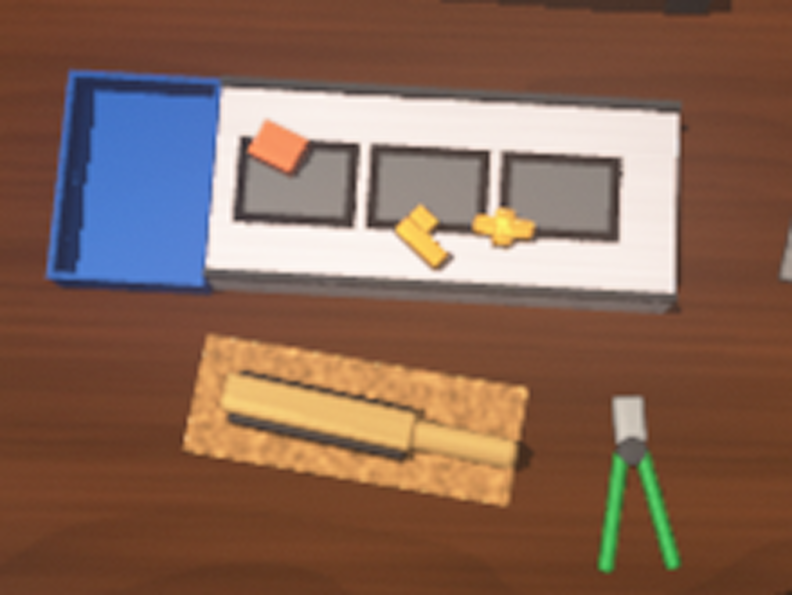

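View pics/side0c.png

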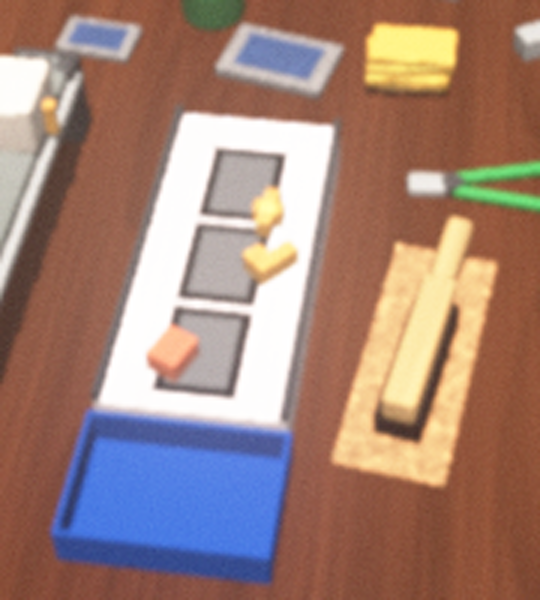

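```bash
cat > fit.py <<'E'
from h import *
from scipy.optimize import minimize
from scipy.ndimage import map_coordinates,gaussian_filter
def chan(d,f,s=0.8):
    im=np.asarray(d["image"],float); g=gaussian_filter(f(im),s)
    return np.gradient(g)  # gy,gx
def edges(rects):
    """rects: list of (cx,cy,w,h,z,sign[,sides]) local mm -> points, outward normals, sign"""
    P=[];N=[]
    for r in rects:
        cx,cy,w,h,z,s=r[:6]; sides=r[6] if len(r)>6 else "lrbt"
        for sd,(nx,ny) in dict(l=(-1,0),r=(1,0),b=(0,-1),t=(0,1)).items():
            if sd not in sides: continue
            L=h if nx else w
            t=np.linspace(-L/2+3,L/2-3,max(int(L/2),5))
            x=cx+nx*w/2+(0 if nx else 1)*t; y=cy+ny*h/2+(0 if ny else 1)*t
            P.append(np.c_[x,y,np.full(len(t),z)]);N.append(np.c_[np.full(len(t),nx*s),np.full(len(t),ny*s),np.zeros(len(t))])
    return np.vstack(P),np.vstack(N)
def score(p,G,P,N):
    c,s=np.cos(p[2]),np.sin(p[2]);R=np.array([[c,-s,0],[s,c,0],[0,0,1]])
    o=np.array([p[0],p[1],0]);X=(P@R.T+o)/1000;X2=((P+N)@R.T+o)/1000
    tot=0
    for d,(gy,gx) in G:
        a=proj(d,X);b=proj(d,X2)-a;b/=np.linalg.norm(b,axis=1)[:,None]+1e-9
        v=map_coordinates(gx,[a[:,1],a[:,0]],order=1,mode='nearest')*b[:,0]+map_coordinates(gy,[a[:,1],a[:,0]],order=1,mode='nearest')*b[:,1]
        tot+=np.clip(v,-10,40).mean()
    return -tot/len(G)
def fit(ims,f,rects,p0,sp=(8,8,.1)):
    P,N=edges(rects);res=[]
    for sel in (ims,)+tuple([i] for i in ims):
        best=None
        for s in (2.5,0.8):
            G=[(d,chan(d,f,s)) for d in sel]
            x0s=[np.array(p0,float)+np.array(sp)*np.array(k) for k in ((0,0,0),(1,0,0),(-1,0,0),(0,1,0),(0,-1,0),(0,0,1),(0,0,-1))] if best is None else [best.x]
            best=min((minimize(score,x0,args=(G,P,N),method="Nelder-Mead",options=dict(initial_simplex=x0+np.vstack([[0,0,0],np.diag([4,4,.03])]),xatol=.01,fatol=1e-4)) for x0 in x0s),key=lambda r:r.fun)
        res.append((best.x.round(3).tolist(),round(-best.fun,2)))
    return res
GRAY=lambda im:im.mean(2)
RED=lambda im:im[...,0]
YEL=lambda im:(im[...,0]+im[...,1])/2-0.0*im[...,2]
GREEN=lambda im:im[...,1]
PADS=[(0,y,66,88,45,1) for y in(-95,0,95)]
E
python3 - <<'E'
from fit import *
ims=[manip.get_image("top"),manip.get_image("side")]
print("machine",fit(ims,GRAY,PADS,(597,-1,-.05)))
for c in((583,-341),(772,-362),(445,-498)):
    for w,h in((110,74),(90,60),(74,50)):
        for th in(0.,-.25,.25): pass
    print("board",c,fit(ims,GREEN,[(0,0,110,74,12,-1)],c+(-.2,)))
    d=ims[0]
    for r in manip.regions_of(d,"felt_board"): print(r["confidence"],rect(d,r["region"],.012))
print("brushmat",fit(ims,GREEN,[(0,0,240,90,3,-1)],(430,8,1.45)))
print("brush",fit(ims,GREEN,[(0,0,136,28,57,-1)],(423,30,1.45)))
print("plates",fit(ims,GREEN,[(0,0,80,50,44,-1)],(453,-341,0.0)))
print("plates90",fit(ims,GREEN,[(0,0,80,50,44,-1)],(453,-341,1.57)))
E
```

```text
machine [([594.845, -19.437, -0.035], np.float64(15.68)), ([594.046, -20.392, -0.041], np.float64(18.38)), ([595.928, 11.023, -0.037], np.float64(12.87))]
board (583, -341) [([587.082, -346.678, -0.235], np.float64(27.59)), ([586.842, -346.676, -0.235], np.float64(28.09)), ([587.41, -346.626, -0.232], np.float64(27.15))]
0.92 ((768.9476928710938, -358.537109375), (54.156578063964844, 80.27472686767578), 82.37527465820312)
0.8 ((443.0130615234375, -499.0391540527344), (56.62239074707031, 78.30033874511719), 75.04927825927734)
0.69 ((583.4754638671875, -344.5330810546875), (78.08861541748047, 114.58036804199219), 77.37130737304688)
board (772, -362) [([757.14, -348.393, -0.126], np.float64(9.51)), ([787.895, -374.986, -0.124], np.float64(9.85)), ([757.594, -349.622, -0.077], np.float64(9.49))]
0.92 ((768.9476928710938, -358.537109375), (54.156578063964844, 80.27472686767578), 82.37527465820312)
0.8 ((443.0130615234375, -499.0391540527344), (56.62239074707031, 78.30033874511719), 75.04927825927734)
0.69 ((583.4754638671875, -344.5330810546875), (78.08861541748047, 114.58036804199219), 7
[... 407 characters left out ...]
54638671875, -344.5330810546875), (78.08861541748047, 114.58036804199219), 77.37130737304688)
brushmat [([426.362, 11.968, 1.423], np.float64(30.73)), ([425.967, 11.669, 1.424], np.float64(29.12)), ([426.843, 12.619, 1.422], np.float64(32.79))]
brush [([428.093, 51.81, 1.383], np.float64(23.84)), ([428.502, 52.309, 1.375], np.float64(24.34)), ([427.755, 51.628, 1.392], np.float64(23.69))]
plates [([455.713, -341.947, -0.003], np.float64(31.8)), ([455.544, -342.217, 0.013], np.float64(32.73)), ([455.973, -341.587, -0.031], np.float64(31.25))]
plates90 [([440.43, -325.83, 1.559], np.float64(19.77)), ([439.981, -327.914, 1.606], np.float64(17.39)), ([440.51, -325.335, 1.54], np.float64(22.75))]
```

```bash
cat >> fit.py <<'E'
def overlay(d,items,name,crop,k):
    """items: (pose, rects, bgr)"""
    a,b,c,e=crop
    im=cv2.resize(np.ascontiguousarray(d["image"][b:e,a:c,::-1]),None,fx=k,fy=k,interpolation=cv2.INTER_CUBIC)
    for p,rects,col in items:
        co,s=np.cos(p[2]),np.sin(p[2])
        for r in rects:
            cx,cy,w,h,z=r[:5]
            q=np.array([[cx+i*w/2,cy+j*h/2] for i,j in((-1,-1),(1,-1),(1,1),(-1,1))])
            X=np.c_[p[0]+co*q[:,0]-s*q[:,1],p[1]+s*q[:,0]+co*q[:,1],np.full(4,z)]/1000
            u=(proj(d,X)-[a,b]+.5)*k-.5
            cv2.polylines(im,[np.round(u*16).astype(int)],True,col,1,cv2.LINE_AA,4)
    cv2.imwrite(name,im)
E
python3 - <<'E'
from fit import *
ims=[manip.get_image("top"),manip.get_image("side")]
p=plane(ims[0],[(269,174)],.045)[0]*1000; print(p, plane(ims[1],[(244.5,218)],.045)*1000)
m=fit(ims,GRAY,PADS,(p[0],p[1],-.04),(4,4,.04));print(m)
m=m[0][0]
br=fit(ims,GREEN,[(0,0,136,28,57,-1,"lbt"[1:]+"r")],(428,45,1.40),(4,6,.05));print(br)
BED=[(0,-12.5,152,335,45),(0,-12.5,140,335,45)]
BR=[(0,0,136,28,57),(0,0,130,40,3),(-105,0,73,22,54)]
its=[(m,PADS+BED,(0,0,255)),((426.4,12,1.423),[(0,0,240,90,3)],(0,255,0)),(br[0][0],BR,(255,0,255)),((455.7,-341.9,-.003),[(0,0,80,50,44),(0,0,80,50,14)],(255,0,0)),((587.1,-346.7,-.235),[(0,0,110,74,12),(0,0,80,50,12)],(0,0,255))]
overlay(ims[0],its,"pics/ot1.png",(195,130,305,270),5)
overlay(ims[0],its,"pics/ot2.png",(300,140,420,260),5)
overlay(ims[1],its,"pics/os1.png",(190,130,345,290),5)
E
```

```text
[592.98285879 -37.45072838] [[594.1744654 -34.0415432]]
[([594.711, -36.546, -0.029], np.float64(32.2)), ([593.89, -36.267, -0.041], np.float64(35.09)), ([594.774, -36.567, -0.028], np.float64(29.59))]
[([428.092, 51.792, 1.383], np.float64(26.09)), ([428.506, 52.311, 1.375], np.float64(26.65)), ([427.723, 51.588, 1.391], np.float64(25.91))]
```

```bash
python3 - <<'E'
from fit import *
ims=[manip.get_image("top"),manip.get_image("side")]
m=(594.7,-36.5,-.033)
BED=[(0,-12.5,152,335,45),(0,-12.5,140,335,45)]
BR=[(0,0,136,28,57),(0,0,130,40,3),(-105,0,73,22,54)]
its=[(m,PADS+BED,(0,0,255)),((426.4,12,1.423),[(0,0,240,90,3)],(0,255,0)),((428.1,51.8,1.383),BR,(255,0,255)),((455.7,-341.9,-.003),[(0,0,80,50,44),(0,0,80,50,14)],(255,0,0)),((587.1,-346.7,-.235),[(0,0,110,74,12),(0,0,80,50,12)],(0,0,255))]
overlay(ims[0],its,"pics/ot1b.png",(195,135,345,270),4.4)
overlay(ims[0],its,"pics/ot2b.png",(340,150,420,260),5)
overlay(ims[1],its,"pics/os1b.png",(190,130,345,290),3.7)
E
```

```text
(no output)
```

View pics/ot1b.png

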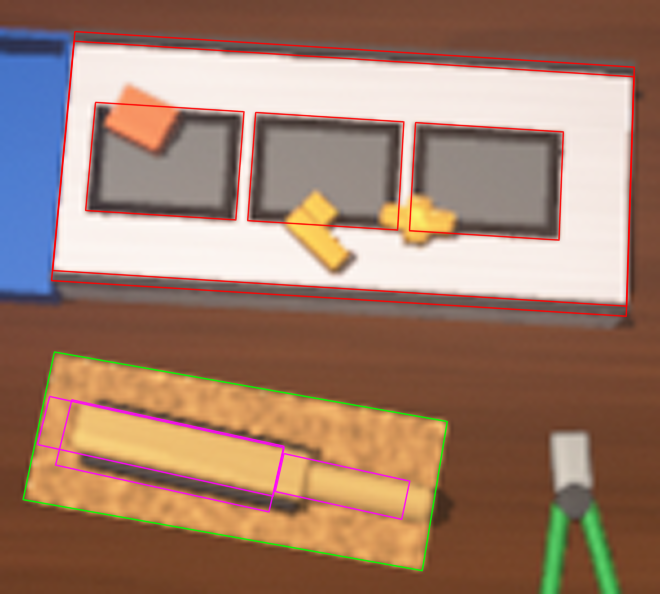

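View pics/ot2b.png

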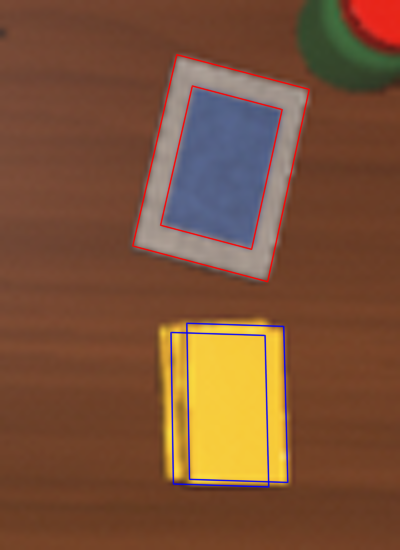

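View pics/os1b.png

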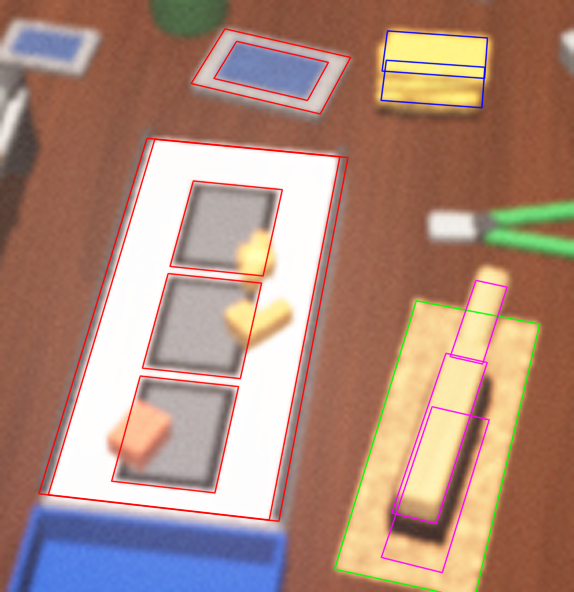

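```bash
cat >> fit.py <<'E'
from scipy.special import erf
def padfit(ims,p0):
    gx,gy=np.meshgrid(np.arange(-48,48.1,1.5),np.arange(-150,150.1,1.5)); gx=gx.ravel();gy=gy.ravel()
    yy=gy-95*np.round(np.clip(gy/95,-1,1))
    def tmpl(w,s):
        f=lambda a,b:(0.25*(erf((a-gx)/s)+erf((a+gx)/s))*(erf((b-yy)/s)+erf((b+yy)/s)))
        o=f(33,44);i=f(33-w,44-w);return np.c_[np.ones_like(o),o,i]
    def cost(q):
        c,s=np.cos(q[2]),np.sin(q[2]);X=np.c_[q[0]+c*gx-s*gy,q[1]+s*gx+c*gy,np.full(len(gx),45.)]/1000
        T=tmpl(q[3],abs(q[4])+.3);tot=0
        for d in ims:
            u=proj(d,X);im=np.asarray(d["image"],float)
            ch=[map_coordinates(im[...,k],[u[:,1],u[:,0]],order=1) for k in range(3)]
            v=np.mean(ch,0);ok=(np.max(ch,0)-np.min(ch,0))<28
            A=T[ok];x=np.linalg.lstsq(A,v[ok],rcond=None)[0];r=A@x-v[ok]
            tot+=np.mean(np.minimum(np.abs(r),40)**2)
        return tot
    x0=np.array(list(p0)+[5,3.]);
    r=minimize(cost,x0,method="Nelder-Mead",options=dict(initial_simplex=x0+np.vstack([np.zeros(5),np.diag([4,4,.02,2,1])]),xatol=.01,fatol=1e-3,maxiter=800))
    return r.x.round(3),round(r.fun/len(ims),1)
E
python3 - <<'E'
from fit import *
ims=[manip.get_image("top"),manip.get_image("side")]
for s in (ims,ims[:1],ims[1:]): print(padfit(s,(594.3,-36.5,-.037)))
for p0 in ((424,32,1.40),(424,40,1.4),(424,25,1.38)):
  print(fit(ims,GREEN,[(0,0,136,28,57,-1,"rbt"),(-105,0,73,22,55,-1,"tb")],p0,(2,4,.03)))
B=[("key_white",lambda h,s,v:(s<60)&(v>190)),("key_blue",lambda h,s,v:(abs(h-112)<15)&(s>150)),("key_green",lambda h,s,v:(abs(h-62)<18)&(s>120))]
for d,win in((ims[0],(70,170,145,240)),(ims[1],(210,340,310,415))):
    a,b,c,e=win
    hsv=cv2.cvtColor(np.ascontiguousarray(d["image"]),cv2.COLOR_RGB2HSV).astype(int)
    for n,f in B:
        m=f(*[hsv[b:e,a:c,i] for i in range(3)]).astype(np.uint8)
        k,l,st,ce=cv2.connectedComponentsWithStats(m);j=1+np.argmax(st[1:,4])
        print(n,st[j],(plane(d,[ce[j]+[a,b]],.052)*1000).round(1))
E
```

```text
(array([ 5.94091e+02, -3.63220e+01, -2.80000e-02,  8.95500e+00,
        2.21700e+00]), np.float64(98.0))
(array([ 5.93959e+02, -3.62580e+01, -2.70000e-02,  8.36000e+00,
        2.04400e+00]), np.float64(48.9))
(array([ 5.94722e+02, -3.65050e+01, -3.00000e-02,  1.04830e+01,
        2.74000e+00]), np.float64(113.9))
[([425.199, 35.466, 1.384], np.float64(22.47)), ([428.636, 52.824, 1.369], np.float64(21.35)), ([425.675, 38.263, 1.39], np.float64(24.93))]
[([425.194, 35.465, 1.385], np.float64(22.47)), ([428.637, 52.807, 1.369], np.float64(21.35)), ([425.671, 38.25, 1.39], np.float64(24.93))]
[([425.199, 35.468, 1.384], np.float64(22.47)), ([428.638, 52.785, 1.369], np.float64(21.35)), ([425.683, 38.267, 1.39], np.float64(24.93))]
key_white [ 41  42  12  12 120] [[466.7 339.9]]
key_blue [ 10  14  12  12 108] [[536.9 425.1]]
key_green [ 25  28  13  12 120] [[501.3 381.6]]
key_white [ 61  14  18  17 232] [[467.8 342.3]]
key_blue [ 20  54  15  17 205] [[538.3 429.3]]
key_green [ 42  34  15  16 191] [[503.1 386.1]]
```

```bash
python3 - <<'E'
from fit import *
ims=[manip.get_image("top"),manip.get_image("side")]
t=lambda u,v:((u+.5)/4.4-.5+195,(v+.5)/4.4-.5+135)
P=plane(ims[0],[t(75,425),t(308,475),t(433,500)],.057)*1000;print(P,np.linalg.norm(P[0]-P[1]))
s=lambda u,v:((u+.5)/3.7-.5+190,(v+.5)/3.7-.5+130)
P=plane(ims[1],[s(418,508),s(464,357),s(492,270)],.057)*1000;print(P,np.linalg.norm(P[0]-P[1]))
for sd in "lr":
  for z in(45,55): print(sd,z,fit(ims,GRAY,[(0,-12.5,140,320,z,-1,sd)],(594.2,-36.4,-.033),(0,0,0)))
BR=[(0,0,136,28,57),(0,0,130,40,3),(-105,0,73,22,54)]
its=[((425.5,37.5,1.39),BR,(255,0,255)),((594.2,-36.4,-.033),PADS,(0,0,255))]
overlay(ims[0],its,"pics/ot3.png",(195,135,345,270),4.4)
overlay(ims[1],its,"pics/os3.png",(190,130,345,290),3.7)
E
```

```text
[[ 438.41937149  100.46621612]
 [ 413.83668582  -31.94967671]
 [ 401.71712158 -102.72945913]] 134.67842109812756
[[438.54062087 110.93110301]
 [416.75655376 -15.22078631]
 [401.62149096 -97.02915018]] 128.01892344454663
l 45 [([594.287, -32.301, -0.028], np.float64(39.52)), ([595.423, -35.048, -0.025], np.float64(40.0)), ([594.177, -36.272, -0.028], np.float64(39.04))]
l 55 [([593.039, -31.497, -0.029], np.float64(39.53)), ([593.408, -34.91, -0.025], np.float64(40.0)), ([593.179, -26.354, -0.028], np.float64(39.05))]
r 45 [([595.684, -30.313, -0.027], np.float64(39.88)), ([593.92, -34.661, -0.026], np.float64(40.0)), ([596.831, -32.704, -0.027], np.float64(40.0))]
r 55 [([592.506, -30.396, -0.028], np.float64(39.31)), ([590.427, -35.11, -0.026], np.float64(40.0)), ([594.232, -23.752, -0.027], np.float64(40.0))]
```

View pics/ot3.png

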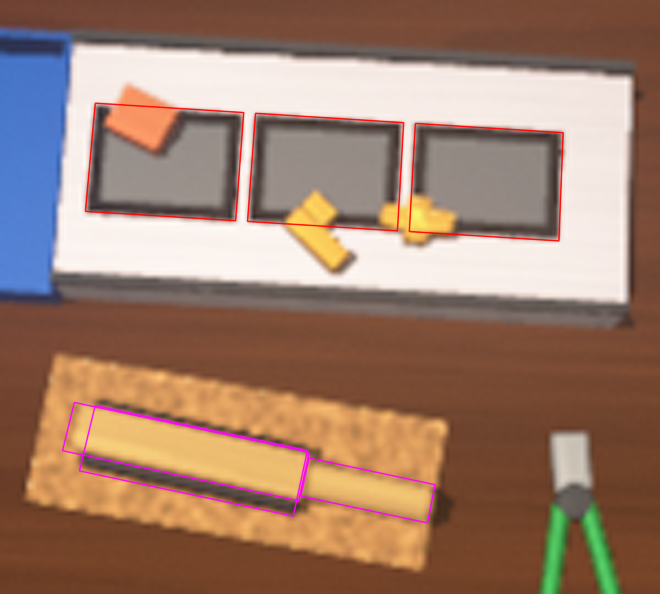

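View pics/os3.png

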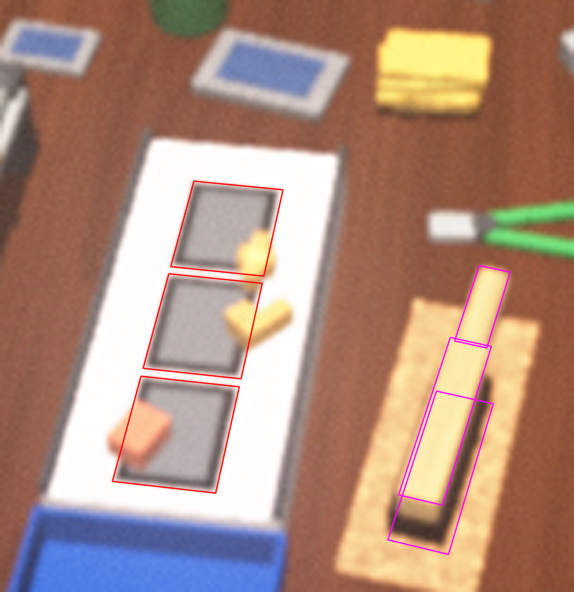

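```bash
cat > plan.py <<'E'
from h import *
from scipy.spatial.transform import Rotation as Rn
M=(594.2,-36.4,-.028)
def m2w(x,y): c,s=np.cos(M[2]),np.sin(M[2]); return (M[0]+c*x-s*y, M[1]+s*x+c*y)
def now():
    s=manip.get_state();w,x,y,z=s["ee_rot"];R=Rn.from_quat([x,y,z,w]).as_matrix();return s,R
def rel(pts,st=None):
    """pts: list of (x,y,z mm, jawyaw deg or None): prints tool-frame shift + turn from present pose"""
    s,R=now();p=np.array(s["position"])*1000
    jaw=np.degrees(np.arctan2(R[1,1],R[0,1]))
    print("tcp",p.round(1),"jaw",round(jaw,1),"tilt",R[:,0].round(3),"F",np.round(s["contact_force"],1),"w",round(s["width"]*1000,1),"t",round(s["clock"],2),"q6",round(s["qpos"][5],2))
    for x,y,z,a in pts:
        d=R.T@(np.array([x,y,z])-p)
        t=0 if a is None else (-(a-jaw)+90)%180-90   # tool x down: +turn = negative world yaw
        print((x,y,z,a),"->",d.round(1).tolist(),round(t,1))
E
python3 - <<'E'
from plan import *
by=np.degrees(1.387)
rel([(425.7,36,180,by+90),(425.7,36,35,by+90)])
E
```

```text
tcp [ 235.4 -524.6  231.3] jaw -65.8 tilt [ 0. -0. -1.] F [-0.3 -0.3 -0.4] w 85.2 t 2.35 q6 -0.12
(425.7, 36, 180, np.float64(169.4692461846452)) -> [51.3, -433.6, -403.2] -55.3
(425.7, 36, 35, np.float64(169.4692461846452)) -> [196.3, -433.6, -403.2] -55.3
```

step_arm([
  [[51, -434, -403], -55],
  [[51, -434, -403], -55],
  [[51, -434, -403], -55],
  [[51, -434, -403], -55],
  [[51, -434, -403], -55],
  [[51, -434, -403], -55],
  [[51, -434, -403], -55],
  [[51, -434, -403], -55],
  [[51, -434, -403], -55],
  [[51, -434, -403], -55],
  [[51, -434, -403], -55],
  [[51, -434, -403], -55],
  [[51, -434, -403], -55],
  [[51, -434, -403], -55],
], grip=0, grip_force=60)

```text
clock: 3.75
position: [0.4253, 0.0371, 0.1802]
ee_rot: [-0.452, -0.544, -0.451, 0.544]
contact_force: [0.3, -0.5, 0.4]
width: 0.0854
```

```bash
python3 - <<'E'
from plan import *
by=np.degrees(1.387)
rel([(425.7,36,100,by-90),(425.7,36,34,by-90)])
d=manip.get_image("side");cv2.imwrite("pics/s1.png",cv2.resize(d["image"][130:330,170:400,::-1],None,fx=3,fy=3))
E
```

```text
tcp [425.3  37.1 180.2] jaw -10.6 tilt [-0.    -0.001 -1.   ] F [ 0.3 -0.5  0.4] w 85.4 t 3.75 q6 0.11
(425.7, 36, 100, np.float64(-10.530753815354814)) -> [80.2, 0.6, 1.0] -0.1
(425.7, 36, 34, np.float64(-10.530753815354814)) -> [146.2, 0.6, 0.9] -0.1
```

View pics/s1.png

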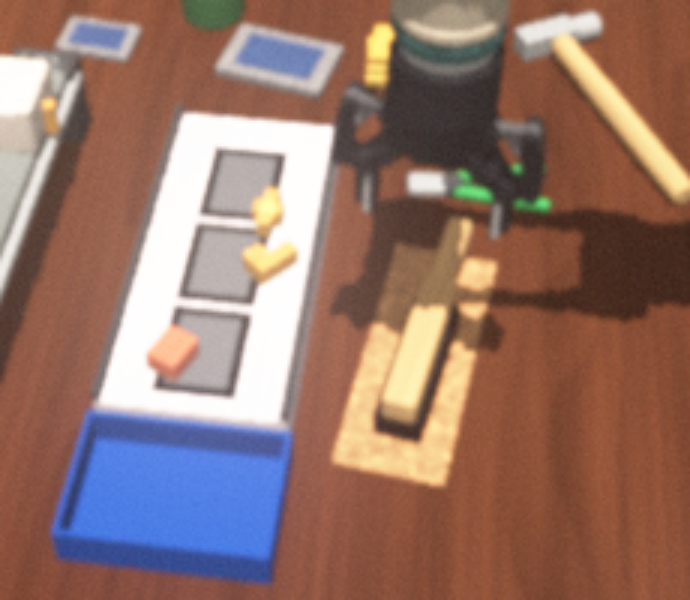

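The gripper is open over the brush, with jaws across the stock and fingertips at about (365,205) and (497,230). The offcuts haven't moved. Lowering.

step_arm([
  [[45, 0, 1], 0],
  [[90, 0, 1], 0],
  [[125, 0, 1], 0],
  [[145, 0, 1], 0],
  [[145, 0, 1], 0],
])

```text
clock: 4.3
position: [0.4226, 0.0337, 0.0332]
ee_rot: [-0.448, -0.544, -0.451, 0.547]
contact_force: [-0.9, 0.6, 0.3]
width: 0.0854
```

step_arm([
  [[0, 0, 0], 0],
  [[0, 0, 0], 0],
  [[0, 0, 0], 0],
  [[0, 0, 0], 0],
  [[0, 0, 0], 0],
  [[0, 0, 0], 0],
  [[0, 0, 0], 0],
], grip=1, grip_force=60)

```text
clock: 5.0
position: [0.4262, 0.0352, 0.0365]
ee_rot: [0.451, 0.545, 0.45, -0.544]
contact_force: [-0.1, -0.7, 5.4]
width: 0.0268
```

step_arm([
  [[-20, 0, 0], 0],
  [[-50, 0, 0], 0],
  [[-80, 0, 0], 0],
  [[-80, 0, 0], 0],
])

```text
clock: 5.4
position: [0.4283, 0.0352, 0.119]
ee_rot: [0.453, 0.547, 0.448, -0.543]
contact_force: [0.4, -0.5, -0.4]
width: 0.0269
```

```bash
python3 - <<'E'
from plan import *
rel([m2w(0,-125)+(150,-91.6),m2w(0,-125)+(77,-91.6)])
d=manip.get_image("side");cv2.imwrite("pics/s2.png",cv2.resize(d["image"][130:330,170:400,::-1],None,fx=3,fy=3))
d=manip.get_image("top");cv2.imwrite("pics/t2.png",cv2.resize(d["image"][120:280,160:400,::-1],None,fx=3,fy=3))
E
```

```text
tcp [428.3  35.2 119. ] jaw -10.8 tilt [ 0.009 -0.001 -1.   ] F [ 0.4 -0.5 -0.4] w 26.9 t 5.4 q6 0.11
(np.float64(590.7004573154062), np.float64(-161.35100320124968), 150, -91.6) -> [-29.3, 196.6, 162.6] 80.8
(np.float64(590.7004573154062), np.float64(-161.35100320124968), 77, -91.6) -> [43.7, 196.0, 162.7] 80.8
```

View pics/s2.png

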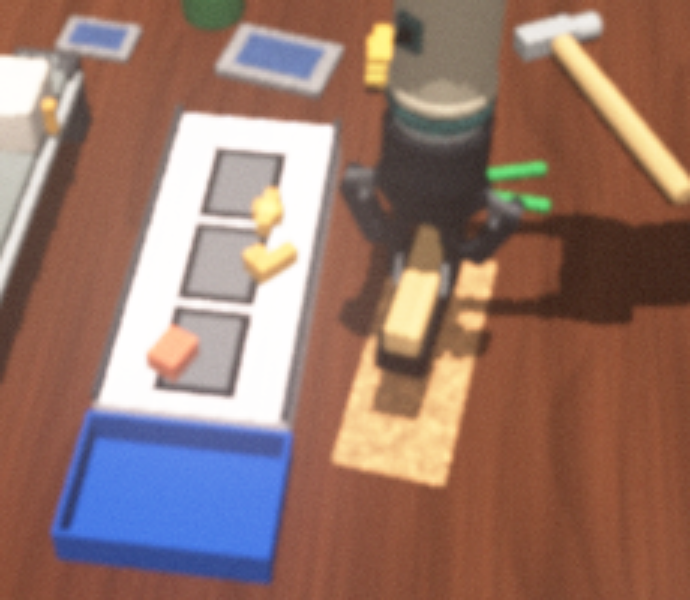

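View pics/t2.png

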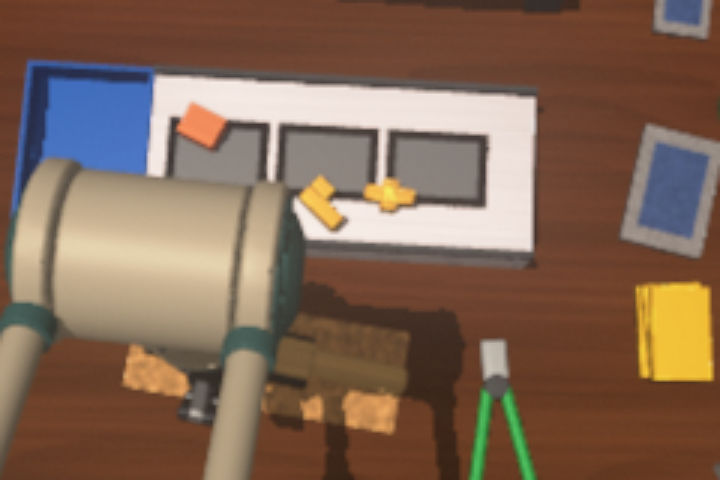

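step_arm([
  [[-15, 10, 8], 5],
  [[-29, 30, 25], 12],
  [[-29, 52, 43], 20],
  [[-29, 74, 61], 28],
  [[-29, 96, 79], 36],
  [[-29, 118, 97], 44],
  [[-29, 140, 115], 52],
  [[-29, 160, 132], 60],
  [[-29, 176, 146], 68],
  [[-29, 188, 155], 75],
  [[-29, 195, 161], 80],
  [[-29, 197, 163], 81],
  [[-29, 197, 163], 81],
  [[-29, 197, 163], 81],
])

```text
clock: 6.9
position: [0.5871, -0.1611, 0.1433]
ee_rot: [0.011, -0.706, 0.01, 0.708]
contact_force: [-0.4, 0.2, -1.1]
width: 0.0266
```

```bash
cat > look.py <<'E'
from fit import *
import sys
def look(name,n,win,k):
    d=manip.get_image(n);a,b,c,e=win
    cv2.imwrite(f"pics/{name}.png",cv2.resize(d["image"][b:e,a:c,::-1],None,fx=k,fy=k,interpolation=cv2.INTER_CUBIC));return d
E
python3 - <<'E'
from plan import *
from look import look
rel([m2w(0,-125)+(150,-91.6),m2w(0,-125)+(80,-91.6)])
look("s3","side",(170,110,370,310),3)
look("t3","top",(160,120,360,270),4)
E
```

```text
tcp [ 587.1 -161.1  143.3] jaw -91.8 tilt [-0.002  0.001 -1.   ] F [-0.4  0.2 -1.1] w 26.6 t 6.9 q6 1.22
(np.float64(590.7004573154062), np.float64(-161.35100320124968), 150, -91.6) -> [-6.7, 0.1, -3.6] -0.2
(np.float64(590.7004573154062), np.float64(-161.35100320124968), 80, -91.6) -> [63.3, 0.2, -3.7] -0.2
```

View pics/s3.png

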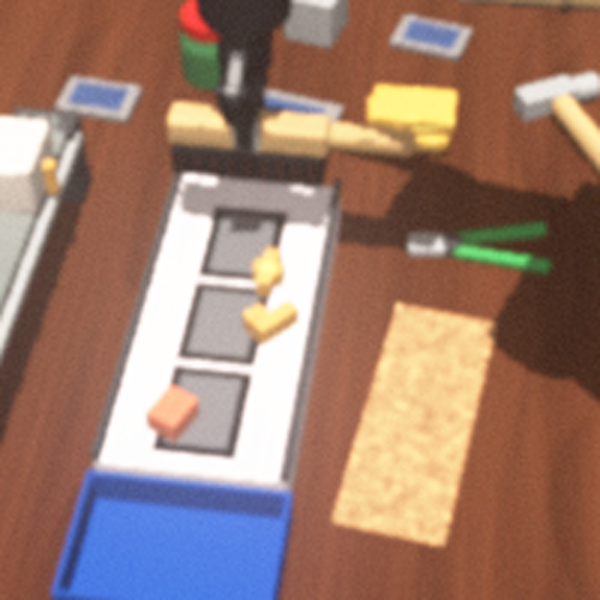

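View pics/t3.png

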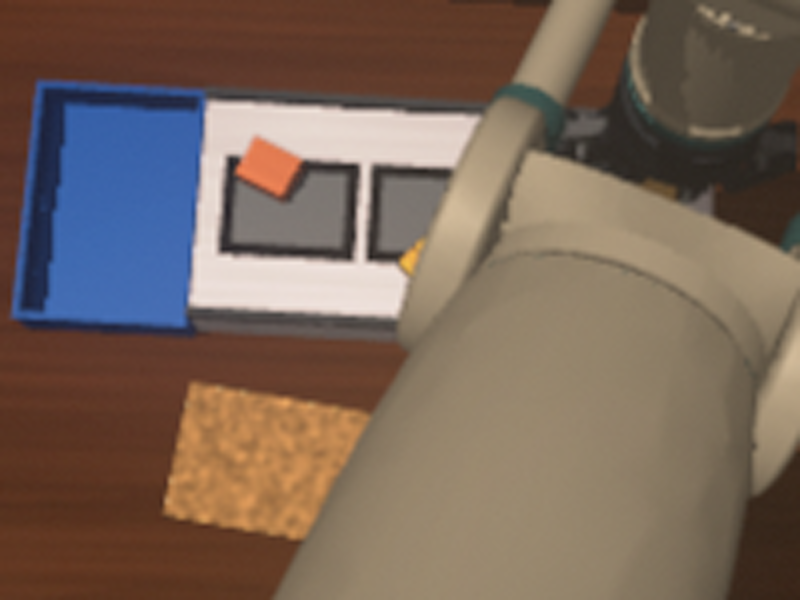

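```bash
python3 - <<'E'
from plan import *
from look import look
d=look("s4","side",(215,130,295,180),8)
rel([])
E
```

```text
tcp [ 587.6 -161.2  144.2] jaw -91.8 tilt [-0.  0. -1.] F [ 0.4  0.2 -0.7] w 26.9 t 7.05 q6 1.22
```

View pics/s4.png

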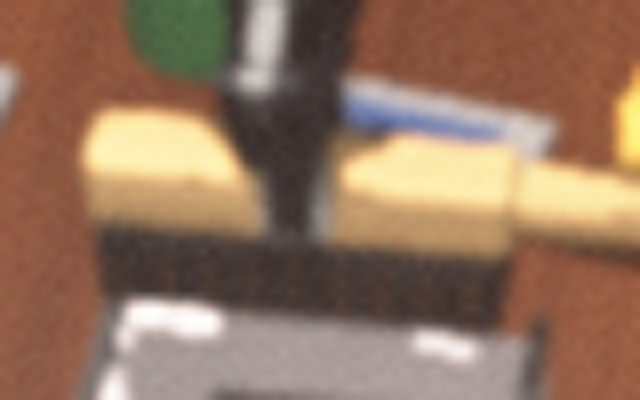

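```bash
python3 - <<'E'
from plan import *
d=manip.get_image("side")
t=lambda u,v:((u+.5)/8-.5+215,(v+.5)/8-.5+130)
for pts,z in(([t(107,298),t(499,330)],.112),([t(101,228),t(505,260)],.140),([t(88,210),t(514,250)],.142)):
    P=plane(d,pts,z)*1000;mid=P.mean(0);v=P[0]-P[1];print(P.round(1).tolist(),np.linalg.norm(v).round(1),np.degrees(np.arctan2(v[1],v[0])).round(1),mid.round(1), "machine x at y-125:", (np.cos(.028)*(mid[0]-M[0])-np.sin(.028)*(mid[1]-M[1])).round(1))
E
```

```text
[[650.8, -145.5], [523.9, -143.9]] 126.9 -0.7 [ 587.3 -144.7] machine x at y-125: -3.8
[[650.9, -147.3], [522.3, -145.8]] 128.7 -0.7 [ 586.6 -146.5] machine x at y-125: -4.5
[[656.0, -153.1], [519.8, -148.5]] 136.3 -1.9 [ 587.9 -150.8] machine x at y-125: -3.1
```

step_arm([
  [[15, 0, -4], 0],
  [[35, 0, -4], 0],
  [[52, 0, -4], 0],
  [[62, 0, -4], 0],
  [[62, 0, -4], 0],
  [[62, 0, -4], 0],
])

```text
clock: 7.7
position: [0.5923, -0.162, 0.0823]
ee_rot: [-0.011, 0.707, -0.011, -0.707]
contact_force: [0.8, -0.4, -1.4]
width: 0.0266
```

```bash
python3 - <<'E'
from plan import *
from look import look
rel([m2w(0,-125)+(78,-91.6),m2w(0,160)+(78,-91.6)])
d=look("s5","side",(205,130,305,205),8)
E
```

```text
tcp [ 592.3 -162.    82.3] jaw -91.8 tilt [ 0. -0. -1.] F [ 0.8 -0.4 -1.4] w 26.6 t 7.7 q6 1.22
(np.float64(590.7004573154062), np.float64(-161.35100320124968), 78, -91.6) -> [4.3, -0.6, 1.7] -0.2
(np.float64(598.6794146362801), np.float64(123.53728409759958), 78, -91.6) -> [4.2, -285.6, 2.8] -0.2
```

View pics/s5.png

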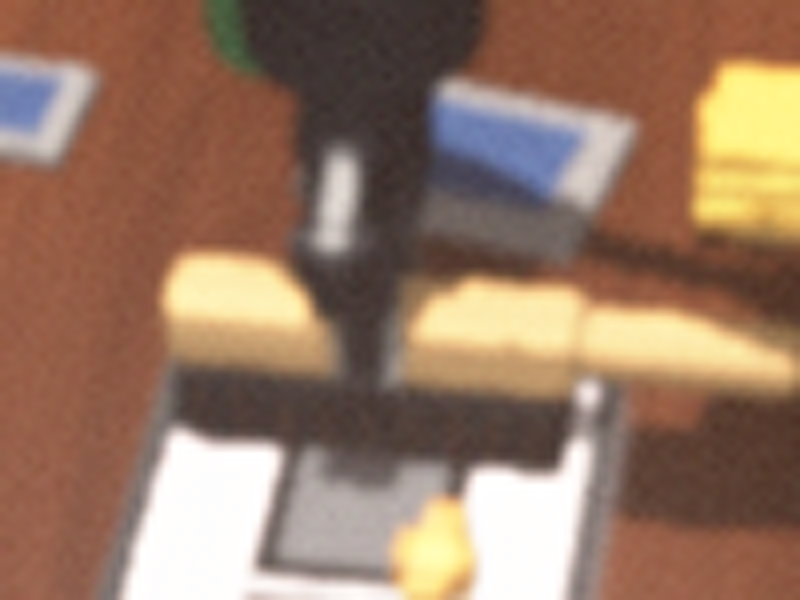

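step_arm([
  [[2, 0, 2], 0],
  [[3, 0, 2], 0],
  [[4, 0, 2], 0],
  [[4, 0, 2], 0],
])

```text
clock: 8.15
position: [0.5902, -0.1619, 0.0786]
ee_rot: [-0.011, 0.707, -0.011, -0.707]
contact_force: [-0.5, -0.1, -1.1]
width: 0.0269
```

```bash
python3 - <<'E'
from plan import *
from look import look
rel([m2w(0,-125)+(78,-91.6)])
d=look("s6","side",(205,130,305,205),8)
E
```

```text
tcp [ 590.2 -161.9   78.6] jaw -91.8 tilt [ 0.001 -0.    -1.   ] F [-0.5 -0.1 -1.1] w 26.9 t 8.15 q6 1.22
(np.float64(590.7004573154062), np.float64(-161.35100320124968), 78, -91.6) -> [0.6, -0.6, -0.5] -0.2
```

View pics/s6.png

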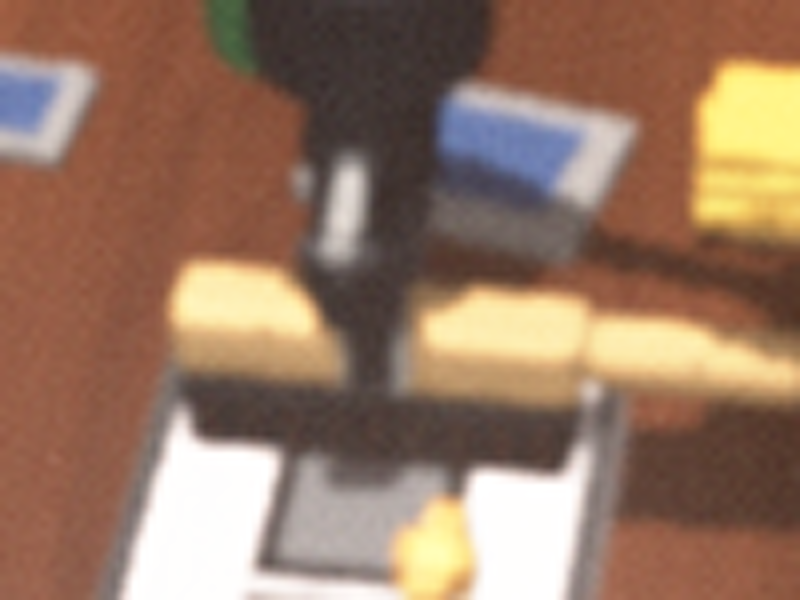

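step_arm([
  [[1, -5, 0], 0],
  [[1, -15, 0], 0],
  [[1, -28, 0], 0],
  [[1, -41, 0], 0],
  [[1, -54, 0], 0],
  [[1, -67, 0], 0],
  [[1, -80, 0], 0],
  [[1, -93, 0], 0],
  [[1, -106, 0], 0],
  [[1, -119, 0], 0],
  [[1, -132, 0], 0],
  [[1, -145, 0], 0],
  [[1, -158, 0], 0],
  [[1, -170, 0], 0],
  [[1, -180, 0], 0],
  [[1, -187, 0], 0],
  [[1, -190, 0], 0],
  [[1, -190, 0], 0],
])

```text
clock: 10.0
position: [0.5971, 0.0284, 0.0786]
ee_rot: [-0.01, 0.708, -0.011, -0.706]
contact_force: [-0.3, -2.9, 6.5]
width: 0.027
```

```bash
python3 - <<'E'
from plan import *
from look import look
rel([m2w(0,160)+(78,-91.6)])
d=look("s7","side",(170,170,320,320),4)
E
```

```text
tcp [597.1  28.4  78.6] jaw -91.7 tilt [ 0.003 -0.002 -1.   ] F [-0.3 -2.9  6.5] w 27.0 t 10.0 q6 1.53
(np.float64(598.6794146362801), np.float64(123.53728409759958), 78, -91.6) -> [0.4, -95.2, 1.3] -0.1
```

View pics/s7.png

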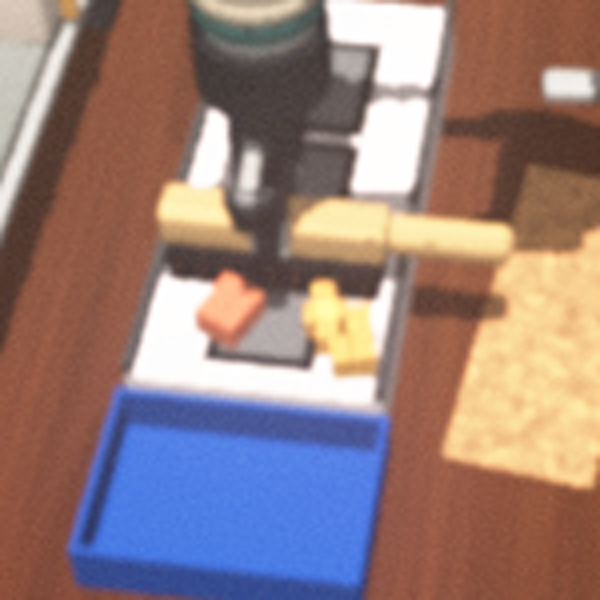

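step_arm([
  [[-1, -4, 1], 0],
  [[-1, -12, 1], 0],
  [[-1, -22, 1], 0],
  [[-1, -32, 1], 0],
  [[-1, -42, 1], 0],
  [[-1, -52, 1], 0],
  [[-1, -62, 1], 0],
  [[-1, -72, 1], 0],
  [[-1, -82, 1], 0],
  [[-1, -92, 1], 0],
  [[-1, -100, 1], 0],
  [[-1, -105, 1], 0],
  [[-1, -105, 1], 0],
])

```text
clock: 11.35
position: [0.5983, 0.1347, 0.0783]
ee_rot: [0.012, -0.707, 0.011, 0.707]
contact_force: [-0.3, 0.2, 5.2]
width: 0.0264
```

```bash
python3 - <<'E'
from plan import *
from look import look
rel([])
d=look("s8","side",(170,170,320,320),4)
E
```

```text
tcp [598.3 134.7  78.3] jaw -91.8 tilt [-0.     0.001 -1.   ] F [-0.3  0.2  5.2] w 26.4 t 11.35 q6 1.71
```

View pics/s8.png

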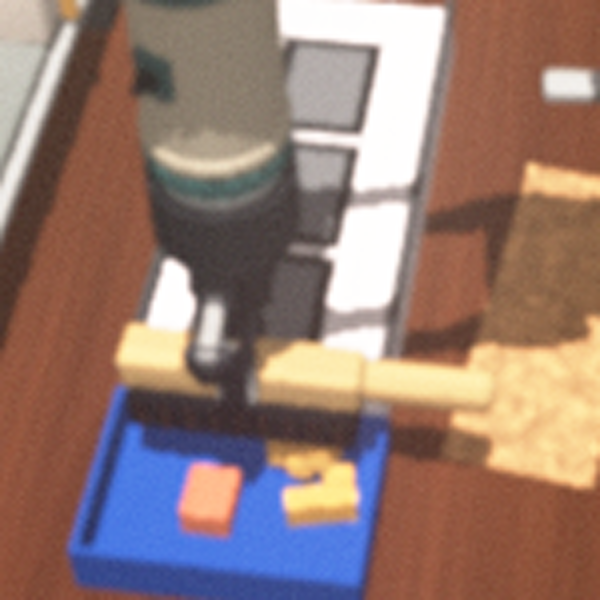

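step_arm([
  [[-20, 0, 0], 0],
  [[-45, 0, 0], 0],
  [[-65, 0, 0], 0],
  [[-70, 0, 0], 0],
  [[-70, 0, 0], 0],
])

```text
clock: 11.9
position: [0.5981, 0.1341, 0.1479]
ee_rot: [0.012, -0.707, 0.011, 0.707]
contact_force: [0.5, -0.0, -1.5]
width: 0.0269
```

```bash
python3 - <<'E'
from plan import *
rel([(425.7,36,140,-9.7),(425.7,36,37,-9.7)])
E
```

```text
tcp [598.1 134.1 147.9] jaw -91.8 tilt [-0.     0.001 -1.   ] F [ 0.5 -0.  -1.5] w 26.9 t 11.9 q6 1.71
(425.7, 36, 140, -9.7) -> [7.9, 103.5, 169.2] -82.1
(425.7, 36, 37, -9.7) -> [110.9, 103.7, 169.2] -82.1
```

step_arm([
  [[0, 5, 8], -4],
  [[0, 14, 23], -11],
  [[0, 24, 39], -19],
  [[0, 34, 55], -27],
  [[0, 44, 71], -35],
  [[0, 54, 87], -43],
  [[0, 64, 103], -51],
  [[0, 74, 119], -59],
  [[0, 84, 135], -66],
  [[0, 93, 151], -73],
  [[0, 100, 163], -79],
  [[0, 104, 169], -82],
  [[8, 104, 169], -82],
  [[8, 104, 169], -82],
])

```text
clock: 13.3
position: [0.4249, 0.0349, 0.1383]
ee_rot: [-0.454, -0.541, -0.456, 0.542]
contact_force: [-0.1, -0.0, -1.9]
width: 0.0267
```

```bash
python3 - <<'E'
from plan import *
from look import look
rel([(425.7,36,60,-9.7),(425.7,36,37,-9.7)])
look("s9","side",(230,150,430,300),4)
E
```

```text
tcp [424.9  34.9 138.3] jaw -9.9 tilt [-0.004  0.001 -1.   ] F [-0.1 -0.  -1.9] w 26.7 t 13.3 q6 0.09
(425.7, 36, 60, -9.7) -> [78.3, 0.9, -1.2] -0.2
(425.7, 36, 37, -9.7) -> [101.3, 1.0, -1.2] -0.2
```

View pics/s9.png

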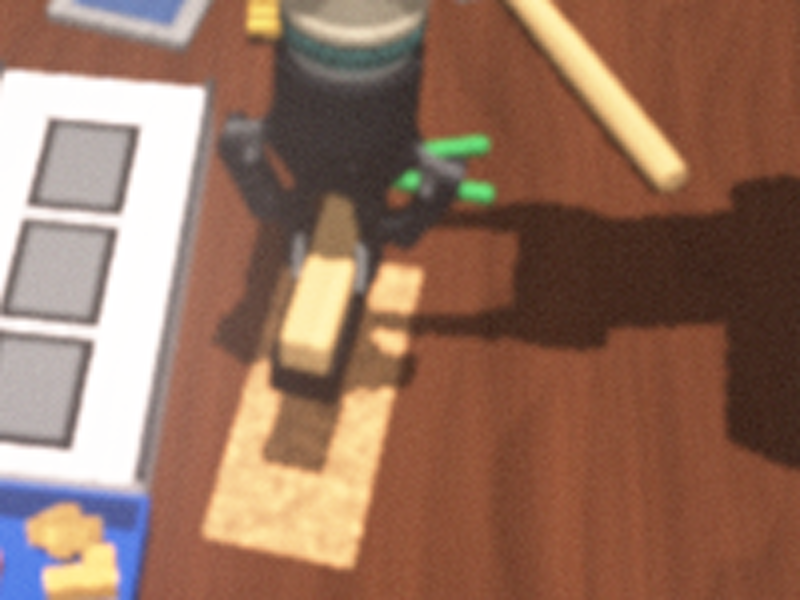

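step_arm([
  [[20, 1, -1], 0],
  [[50, 1, -1], 0],
  [[75, 1, -1], 0],
  [[90, 1, -1], 0],
  [[97, 1, -1], 0],
  [[101, 1, -1], 0],
  [[101, 1, -1], 0],
  [[101, 1, -1], 0],
])

```text
clock: 14.15
position: [0.4282, 0.0353, 0.0398]
ee_rot: [0.456, 0.541, 0.455, -0.541]
contact_force: [0.4, -0.1, -0.1]
width: 0.0267
```

step_arm([
  [[1, 0, 0], 0],
  [[2, 0, 0], 0],
  [[2, 0, 0], 0],
])

```text
clock: 14.45
position: [0.4276, 0.0353, 0.0375]
ee_rot: [0.455, 0.541, 0.455, -0.541]
contact_force: [0.2, 1.3, -0.2]
width: 0.0266
```

step_arm([
  [[0, 0, 0], 0],
  [[0, 0, 0], 0],
  [[0, 0, 0], 0],
  [[0, 0, 0], 0],
  [[0, 0, 0], 0],
], grip=0)

```text
clock: 14.95
position: [0.4275, 0.0353, 0.0373]
ee_rot: [0.455, 0.541, 0.455, -0.541]
contact_force: [-0.2, 0.1, -0.2]
width: 0.0858
```

step_arm([
  [[-30, 0, 0], 0],
  [[-80, 0, 0], 0],
  [[-130, 0, 0], 0],
  [[-140, 0, 0], 0],
])

```text
clock: 15.35
position: [0.4311, 0.0351, 0.1826]
ee_rot: [0.458, 0.544, 0.453, -0.538]
contact_force: [0.7, 0.0, 0.1]
width: 0.0857
```

```bash
python3 - <<'E'
from plan import *
rel([(455.7,-342,110,-90),(455.7,-342,35,-90)])
E
```

```text
tcp [431.1  35.1 182.6] jaw -9.8 tilt [ 0.011 -0.001 -1.   ] F [0.7 0.  0.1] w 85.7 t 15.35 q6 0.09
(455.7, -342, 110, -90) -> [73.3, 87.8, 367.4] 80.2
(455.7, -342, 35, -90) -> [148.3, 86.9, 367.5] 80.2
```

step_arm([
  [[60, 88, 367], 80],
  [[60, 88, 367], 80],
  [[60, 88, 367], 80],
  [[60, 88, 367], 80],
  [[60, 88, 367], 80],
  [[60, 88, 367], 80],
  [[60, 88, 367], 80],
  [[60, 88, 367], 80],
  [[60, 88, 367], 80],
  [[60, 88, 367], 80],
  [[60, 88, 367], 80],
  [[60, 88, 367], 80],
])

```text
clock: 16.55
position: [0.4512, -0.341, 0.1167]
ee_rot: [-0.001, -0.707, -0.002, 0.707]
contact_force: [-0.2, 0.4, 0.2]
width: 0.0856
```

```bash
python3 - <<'E'
from plan import *
from look import look
from fit import *
rel([(455.7,-342,35,-90)])
d=look("s10","side",(180,110,380,310),3)
t=look("t10","top",(160,120,420,290),3)
for k in(44,34):print(fit([d],GREEN,[(0,0,80,50,k,-1)],(455.7,-341.9,0.0),(3,3,.03))[0])
E
```

```text
tcp [ 451.2 -341.   116.7] jaw -89.8 tilt [-0.001  0.001 -1.   ] F [-0.2  0.4  0.2] w 85.6 t 16.55 q6 0.8
(455.7, -342, 35, -90) -> [81.7, 1.0, -4.6] 0.2
([456.551, -341.072, -0.038], np.float64(26.35))
([456.537, -353.374, -0.04], np.float64(25.78))
```

View pics/s10.png

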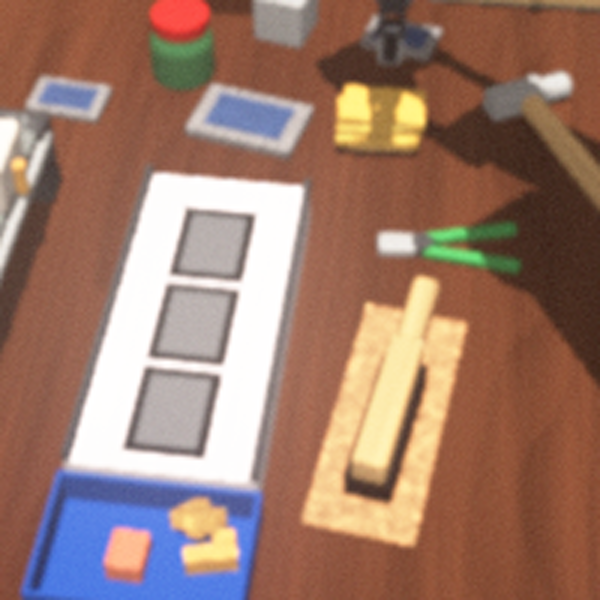

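View pics/t10.png

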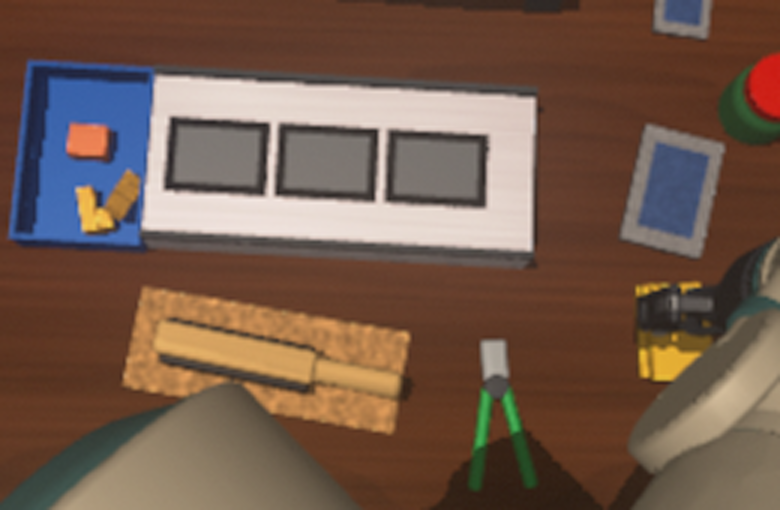

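step_arm([
  [[30, 1, -4], 0],
  [[55, 1, -4], 0],
  [[72, 1, -4], 0],
  [[80, 1, -4], 0],
  [[80, 1, -4], 0],
  [[80, 1, -4], 0],
])

```text
clock: 17.25
position: [0.456, -0.3427, 0.038]
ee_rot: [0.002, 0.707, 0.001, -0.707]
contact_force: [-1.1, 0.1, 1.1]
width: 0.0853
```

```bash
python3 - <<'E'
from plan import *
from look import look
from fit import *
rel([(455.7,-342,35,-90)])
d=manip.get_image("top")
e=manip.get_image("side")
for s in([d,e],[d],[e]): print(padfit(s,(594.2,-36.4,-.028)))
print(fit([d,e],GRAY,PADS,(594.2,-36.4,-.028),(2,2,.02)))
E
```

```text
tcp [ 456.  -342.7   38. ] jaw -89.8 tilt [ 0.001 -0.001 -1.   ] F [-1.1  0.1  1.1] w 85.3 t 17.25 q6 0.8
(455.7, -342, 35, -90) -> [3.0, -0.7, 0.3] 0.2
(array([ 5.94238e+02, -3.63270e+01, -2.70000e-02,  9.08000e+00,
        2.38200e+00]), np.float64(96.1))
(array([ 5.94004e+02, -3.62480e+01, -2.70000e-02,  8.12500e+00,
        2.28900e+00]), np.float64(29.6))
(array([ 5.94915e+02, -3.64940e+01, -2.70000e-02,  1.04770e+01,
        2.78000e+00]), np.float64(124.2))
[([594.841, -36.474, -0.028], np.float64(37.71)), ([593.492, -36.421, -0.024], np.float64(39.98)), ([594.851, -36.515, -0.028], np.float64(35.5))]
```

step_arm([
  [[3, 0, 0], 0],
  [[3, 0, 0], 0],
])

```text
clock: 17.55
position: [0.4555, -0.3424, 0.0346]
ee_rot: [0.001, 0.707, 0.001, -0.707]
contact_force: [-0.0, 0.0, -1.0]
width: 0.0854
```

step_arm([
  [[0, 0, 0], 0],
  [[0, 0, 0], 0],
  [[0, 0, 0], 0],
  [[0, 0, 0], 0],
  [[0, 0, 0], 0],
], grip=1, grip_force=70)

```text
clock: 18.05
position: [0.4557, -0.3425, 0.035]
ee_rot: [0.001, 0.707, 0.001, -0.707]
contact_force: [-0.2, 0.5, 6.1]
width: 0.0472
```

step_arm([
  [[-8, 0, 0], 0],
  [[-20, 0, 0], 0],
  [[-25, 0, 0], 0],
  [[-25, 0, 0], 0],
])

```text
clock: 18.45
position: [0.456, -0.3429, 0.0604]
ee_rot: [0.002, 0.708, 0.0, -0.707]
contact_force: [0.6, -0.6, -3.1]
width: 0.0475
```

```bash
python3 - <<'E'
from plan import *
from look import look
rel([(455.7,-342,35,-90)])
d=look("s11","side",(240,110,340,185),7)
E
```

```text
tcp [ 456.  -342.9   60.4] jaw -89.8 tilt [ 0.002 -0.002 -1.   ] F [ 0.6 -0.6 -3.1] w 47.5 t 18.45 q6 0.8
(455.7, -342, 35, -90) -> [25.4, -1.0, 0.4] 0.2
```

View pics/s11.png

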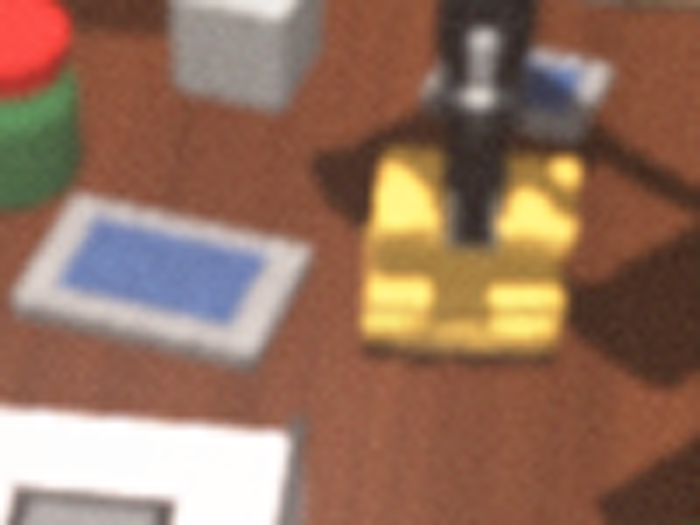

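```bash
sed -i 's/^M=.*/M=(594.3,-36.4,-.027)/' plan.py; python3 - <<'E'
from plan import *
rel([m2w(0,95)+(80,-1.55)])
E
```

```text
tcp [ 455.7 -342.6   59.8] jaw -89.8 tilt [ 0.001 -0.001 -1.   ] F [ 0.1  0.2 -3.6] w 47.2 t 18.5 q6 0.8
(np.float64(596.8646883638593), np.float64(58.5653746035695), 80, -1.55) -> [-20.4, -400.7, -142.4] -88.3
```

step_arm([
  [[-20, 0, 0], 0],
  [[-25, -10, -4], -2],
  [[-25, -30, -11], -7],
  [[-25, -55, -20], -13],
  [[-25, -82, -29], -19],
  [[-25, -110, -39], -25],
  [[-25, -138, -49], -31],
  [[-25, -166, -59], -37],
  [[-25, -194, -69], -43],
  [[-25, -222, -79], -49],
  [[-25, -250, -89], -55],
  [[-25, -278, -99], -61],
  [[-25, -306, -109], -67],
  [[-25, -332, -118], -73],
  [[-25, -356, -127], -78],
  [[-25, -376, -134], -83],
  [[-25, -390, -139], -86],
  [[-25, -398, -142], -88],
  [[-25, -401, -142], -88],
  [[-25, -401, -142], -88],
])

```text
clock: 20.5
position: [0.5958, 0.0589, 0.0841]
ee_rot: [-0.492, -0.508, -0.492, 0.508]
contact_force: [0.4, 0.8, -3.5]
width: 0.0474
```

```bash
python3 - <<'E'
from plan import *
from look import look
rel([m2w(0,95)+(46.5,-1.55)])
look("s12","side",(170,130,350,310),3.3)
E
```

```text
tcp [595.8  58.9  84.1] jaw -1.8 tilt [-0.001 -0.    -1.   ] F [ 0.4  0.8 -3.5] w 47.4 t 20.5 q6 0.02
(np.float64(596.8646883638593), np.float64(58.5653746035695), 46.5, -1.55) -> [37.6, 1.1, 0.3] -0.3
```

View pics/s12.png

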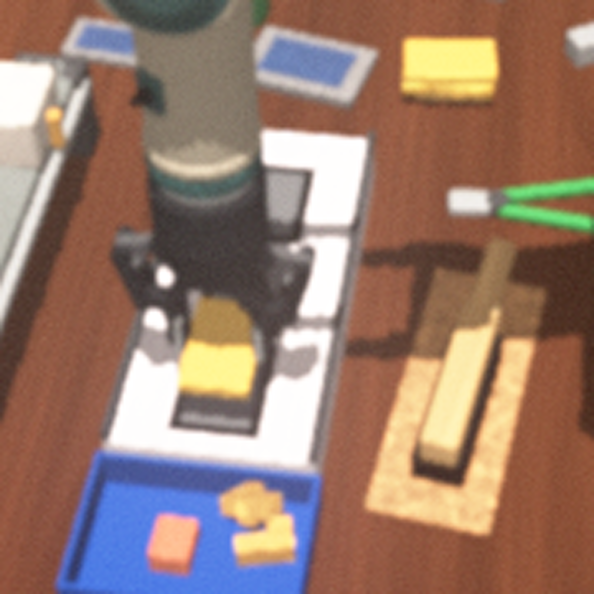

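step_arm([
  [[12, 1, 0], 0],
  [[24, 1, 0], 0],
  [[32, 1, 0], 0],
  [[36, 1, 0], 0],
  [[37, 1, 0], 0],
  [[37, 1, 0], 0],
  [[37, 1, 0], 0],
])

```text
clock: 21.25
position: [0.5976, 0.0591, 0.0475]
ee_rot: [0.492, 0.508, 0.492, -0.508]
contact_force: [-0.7, 0.4, -3.1]
width: 0.0472
```

```bash
python3 - <<'E'
from plan import *
rel([m2w(0,95)+(46.5,-1.55)])
E
```

```text
tcp [597.6  59.1  47.5] jaw -1.8 tilt [ 0.001 -0.    -1.   ] F [-0.7  0.4 -3.1] w 47.2 t 21.25 q6 0.01
(np.float64(596.8646883638593), np.float64(58.5653746035695), 46.5, -1.55) -> [1.0, -0.8, 0.5] -0.3
```

step_arm([
  [[1, -1, 0], 0],
  [[1, -1, 0], 0],
  [[2, -1, 0], 0],
  [[2, -1, 0], 0],
])

```text
clock: 21.65
position: [0.5964, 0.0591, 0.0461]
ee_rot: [0.492, 0.508, 0.492, -0.508]
contact_force: [-2.9, 0.8, 2.9]
width: 0.0473
```

Contact. Releasing, then rising.

step_arm([
  [[0, 0, 0], 0],
  [[0, 0, 0], 0],
  [[0, 0, 0], 0],
  [[0, 0, 0], 0],
  [[0, 0, 0], 0],
], grip=0)

```text
clock: 22.15
position: [0.5964, 0.0591, 0.0453]
ee_rot: [0.492, 0.508, 0.492, -0.508]
contact_force: [0.1, 0.0, -0.2]
width: 0.0854
```

step_arm([
  [[-30, 0, 0], 0],
  [[-60, 0, 0], 0],
  [[-70, 0, 0], 0],
  [[-70, 0, 0], 0],
])

```text
clock: 22.55
position: [0.5975, 0.0591, 0.1169]
ee_rot: [0.493, 0.509, 0.491, -0.507]
contact_force: [0.7, -0.2, -0.1]
width: 0.0853
```

```bash
python3 - <<'E'
from plan import *
rel([(455.7,-342,115,-90)])
E
```

```text
tcp [597.5  59.1 116.9] jaw -1.8 tilt [ 0.004 -0.    -1.   ] F [ 0.7 -0.2 -0.1] w 85.3 t 22.55 q6 0.01
(455.7, -342, 115, -90) -> [1.4, -128.9, 405.4] 88.2
```

step_arm([
  [[0, -129, 405], 88],
  [[0, -129, 405], 88],
  [[0, -129, 405], 88],
  [[0, -129, 405], 88],
  [[0, -129, 405], 88],
  [[0, -129, 405], 88],
  [[0, -129, 405], 88],
  [[0, -129, 405], 88],
  [[0, -129, 405], 88],
  [[0, -129, 405], 88],
  [[0, -129, 405], 88],
  [[0, -129, 405], 88],
  [[0, -129, 405], 88],
  [[0, -129, 405], 88],
])

```text
clock: 23.95
position: [0.4542, -0.3411, 0.1146]
ee_rot: [-0.001, -0.707, -0.002, 0.707]
contact_force: [0.2, 0.9, 0.7]
width: 0.0855
```

```bash
cat > pl.py <<'E'
from fit import *
from plan import M,m2w
def onpads(ims,ys=(-95,0,95)):
    for y in ys:
        x0=m2w(0,y)+(M[2]+np.pi/2,)
        for r in fit(ims,lambda im:im[...,2],[(0,0,80,50,55,1)],x0,(2,2,.03)):
            p=r[0];dx,dy=p[0]-x0[0],p[1]-x0[1];print(y,"off",round(dx,1),round(dy,1),"yaw",round(np.degrees(p[2]-x0[2]),1),r[1])
E
python3 - <<'E'
from plan import *
from look import look
from fit import *
from pl import onpads
rel([(455.7,-342,25,-90)])
d=look("s13","side",(180,110,330,310),3)
t=look("t13","top",(160,120,420,290),3)
onpads([d,t],(95,))
p=fit([d],GREEN,[(0,0,80,50,34,-1)],(455.7,-341.9,0.0),(3,3,.03));print(p)
e=[(p[0][0],[(0,0,80,50,34)],(255,0,0)),(m2w(0,95)+(M[2]+1.5708,),[(0,0,80,50,55),(0,0,80,50,45)],(0,0,255))]
overlay(d,e,"pics/os13.png",(180,110,340,300),3)
E
```

```text
tcp [ 454.2 -341.1  114.6] jaw -89.8 tilt [-0.001  0.001 -1.   ] F [0.2 0.9 0.7] w 85.5 t 23.95 q6 0.8
(455.7, -342, 25, -90) -> [89.6, 1.0, -1.5] 0.2
95 off 6.4 5.8 yaw 0.1 17.34
95 off 6.6 8.0 yaw -0.2 20.94
95 off 6.1 -2.5 yaw 0.0 21.46
[([459.423, -338.85, 0.106], np.float64(28.67)), ([459.423, -338.85, 0.106], np.float64(28.67))]
```

View pics/os13.png

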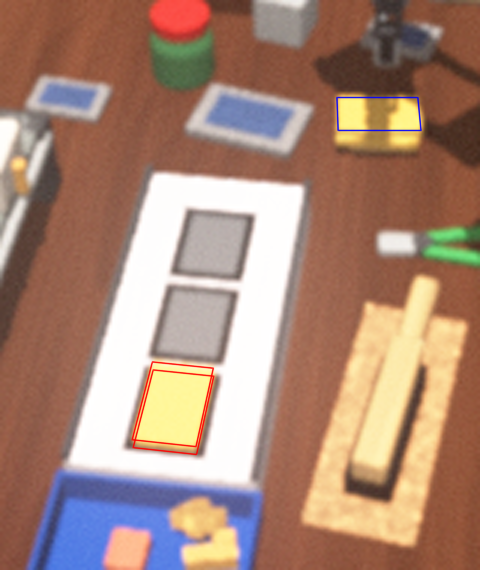

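View pics/t13.png

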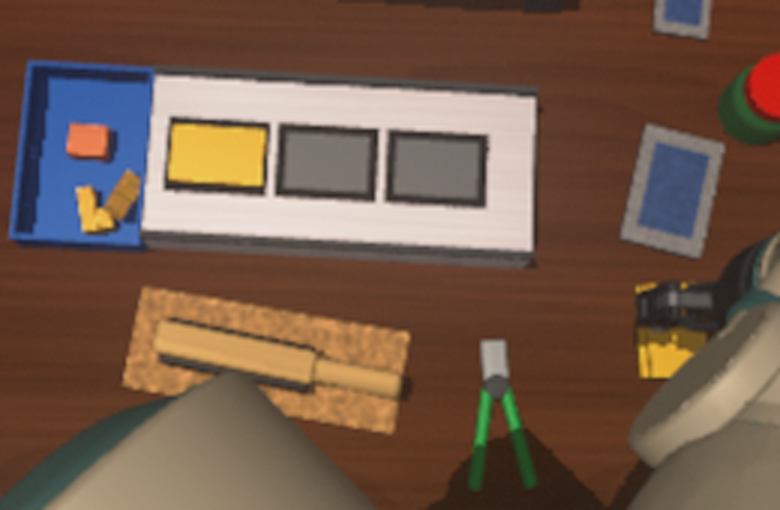

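```bash
python3 - <<'E'
from plan import *
from look import *
d=manip.get_image("side")
overlay(d,[((455.7,-342,0),[(0,0,80,50,34)],(255,0,0)),((455.7,-342,0),[(0,0,80,50,14)],(0,0,255))],"pics/s14.png",(280,125,335,170),12)
d=manip.get_image("top")
overlay(d,[((455.7,-342,0),[(0,0,80,50,34)],(255,0,0)),((455.7,-342,0),[(0,0,80,50,14)],(0,0,255))],"pics/t14.png",(360,200,415,255),10)
E
```

```text
(no output)
```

View pics/s14.png

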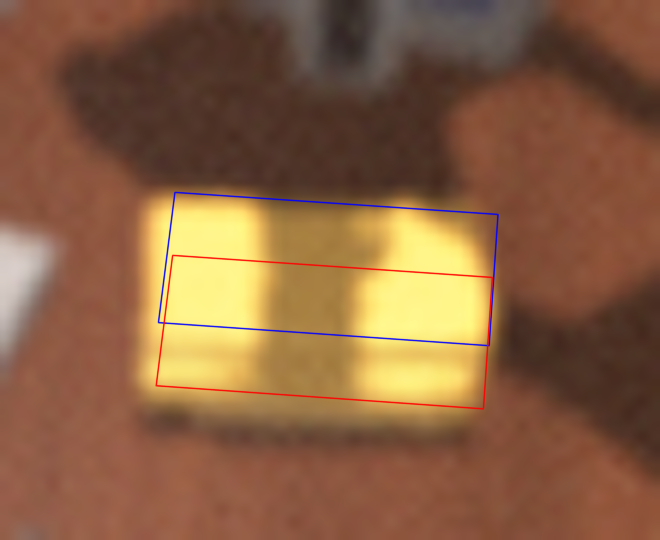

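View pics/t14.png

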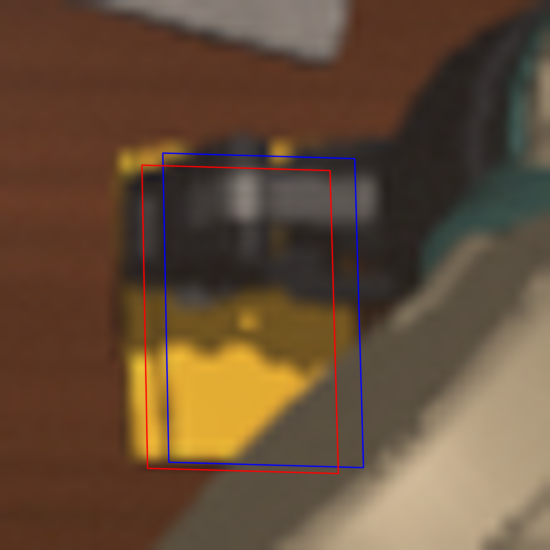

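step_arm([
  [[-80, 170, 200], 0],
  [[-80, 170, 200], 0],
  [[-80, 170, 200], 0],
  [[-80, 170, 200], 0],
  [[-80, 170, 200], 0],
  [[-80, 170, 200], 0],
  [[-80, 170, 200], 0],
  [[-80, 170, 200], 0],
])

```text
clock: 24.95
position: [0.2549, -0.5118, 0.1952]
ee_rot: [0.0, 0.707, 0.001, -0.707]
contact_force: [-0.2, 0.5, -0.3]
width: 0.0853
```

```bash
python3 - <<'E'
from plan import *
from look import *
d=manip.get_image("side");t=manip.get_image("top")
for z in(34,24):
  for f in(GREEN,RED): print(z,fit([d,t],f,[(0,0,80,50,z,-1)],(457,-338,0.05),(3,4,.05)))
p=fit([d,t],GREEN,[(0,0,80,50,34,-1)],(457,-338,0.05),(3,4,.05))[0][0]
overlay(d,[(p,[(0,0,80,50,34)],(255,0,0)),(p,[(0,0,80,50,24)],(0,0,255))],"pics/s15.png",(280,125,335,170),12)
overlay(t,[(p,[(0,0,80,50,34)],(255,0,0)),(p,[(0,0,80,50,24)],(0,0,255))],"pics/t15.png",(360,200,415,255),10)
E
```

```text
34 [([458.981, -340.749, 0.1], np.float64(31.86)), ([459.068, -339.058, 0.1], np.float64(32.11)), ([457.454, -332.284, 0.01], np.float64(27.52))]
34 [([458.963, -341.386, 0.096], np.float64(26.65)), ([459.196, -343.585, 0.108], np.float64(23.79)), ([457.456, -332.903, 0.03], np.float64(27.86))]
24 [([459.024, -344.88, 0.098], np.float64(26.23)), ([459.242, -351.187, 0.095], np.float64(31.91)), ([459.995, -344.016, 0.1], np.float64(32.25))]
24 [([458.957, -333.868, 0.024], np.float64(21.1)), ([459.132, -356.079, 0.108], np.float64(22.78)), ([458.957, -335.403, 0.04], np.float64(27.55))]
```

View pics/s15.png

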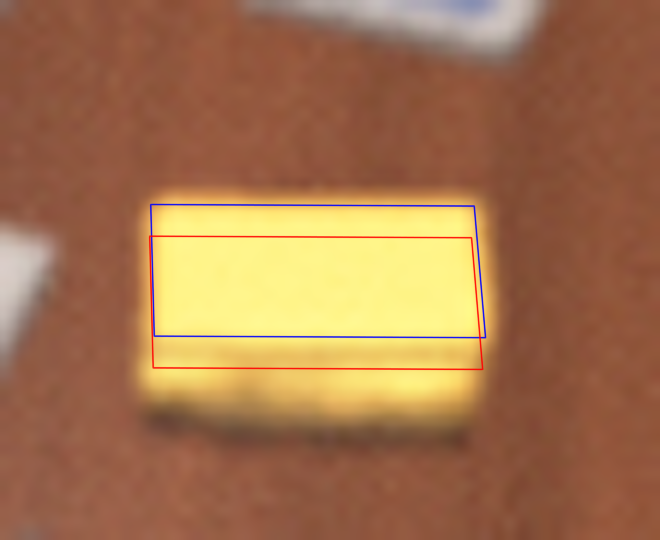

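View pics/t15.png

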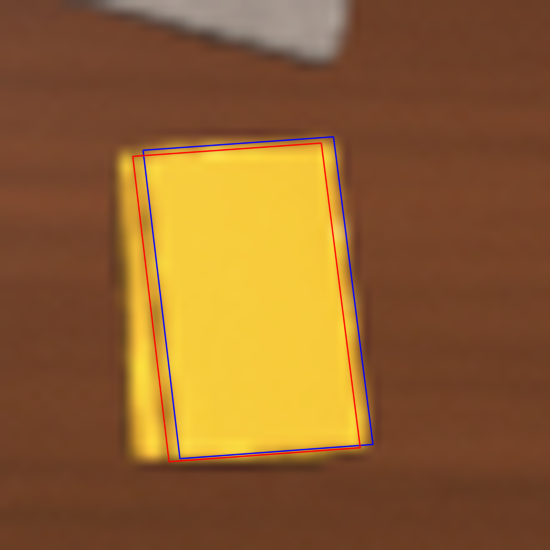

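```bash
python3 - <<'E'
from plan import *
rel([(459,-340.5,70,-84.3),(459,-340.5,25,-84.3)])
E
```

```text
tcp [ 255.7 -510.8  194.7] jaw -89.8 tilt [ 0.     0.002 -1.   ] F [0.7 0.1 0.8] w 85.5 t 25.05 q6 0.34
(459, -340.5, 70, -84.3) -> [125.1, -169.3, -204.0] -5.5
(459, -340.5, 25, -84.3) -> [170.1, -169.2, -203.9] -5.5
```

step_arm([
  [[90, -169, -204], -5.5],
  [[90, -169, -204], -5.5],
  [[90, -169, -204], -5.5],
  [[90, -169, -204], -5.5],
  [[90, -169, -204], -5.5],
  [[90, -169, -204], -5.5],
  [[90, -169, -204], -5.5],
  [[90, -169, -204], -5.5],
  [[90, -169, -204], -5.5],
])

```text
clock: 25.95
position: [0.4583, -0.3425, 0.1055]
ee_rot: [-0.035, -0.706, -0.035, 0.706]
contact_force: [0.5, 0.1, 0.6]
width: 0.0856
```

```bash
python3 - <<'E'
from plan import *
rel([(459,-340.5,25,-84.3)])
E
```

```text
tcp [ 458.3 -342.5  105.5] jaw -84.3 tilt [-0.    -0.001 -1.   ] F [0.5 0.1 0.6] w 85.6 t 25.95 q6 0.71
(459, -340.5, 25, -84.3) -> [80.5, -1.9, -0.9] 0.0
```

step_arm([
  [[30, -2, -1], 0],
  [[55, -2, -1], 0],
  [[72, -2, -1], 0],
  [[80, -2, -1], 0],
  [[80, -2, -1], 0],
  [[80, -2, -1], 0],
  [[80, -2, -1], 0],
])

```text
clock: 26.65
position: [0.4598, -0.3414, 0.0265]
ee_rot: [0.035, 0.707, 0.034, -0.706]
contact_force: [-0.1, -0.2, 0.9]
width: 0.0852
```

step_arm([
  [[1, -1, 1], 0],
  [[1, -1, 1], 0],
])

```text
clock: 26.85
position: [0.4581, -0.3396, 0.0248]
ee_rot: [0.035, 0.706, 0.035, -0.706]
contact_force: [-1.3, -0.5, 0.7]
width: 0.0853
```

step_arm([
  [[0, 0, 0], 0],
  [[0, 0, 0], 0],
  [[0, 0, 0], 0],
  [[0, 0, 0], 0],
  [[0, 0, 0], 0],
], grip=1)

```text
clock: 27.35
position: [0.4584, -0.3398, 0.025]
ee_rot: [0.035, 0.706, 0.035, -0.706]
contact_force: [-0.9, -0.0, 5.2]
width: 0.0477
```

step_arm([
  [[-8, 0, 0], 0],
  [[-20, 0, 0], 0],
  [[-40, 0, 0], 0],
  [[-58, 0, 0], 0],
  [[-60, 0, 0], 0],
  [[-60, 0, 0], 0],
])

```text
clock: 27.95
position: [0.4583, -0.3397, 0.0848]
ee_rot: [0.035, 0.707, 0.035, -0.706]
contact_force: [0.2, 0.2, -3.9]
width: 0.0473
```

```bash
python3 - <<'E'
from plan import *
from look import *
rel([m2w(0,0)+(85,-1.55)])
d=look("s16","side",(240,110,340,185),7)
E
```

```text
tcp [ 458.3 -339.7   84.8] jaw -84.3 tilt [ 0.001 -0.001 -1.   ] F [ 0.2  0.2 -3.9] w 47.3 t 27.95 q6 0.71
(np.float64(594.3), np.float64(-36.4), 85, -1.55) -> [-0.3, -288.4, -165.3] -82.8
```

View pics/s16.png

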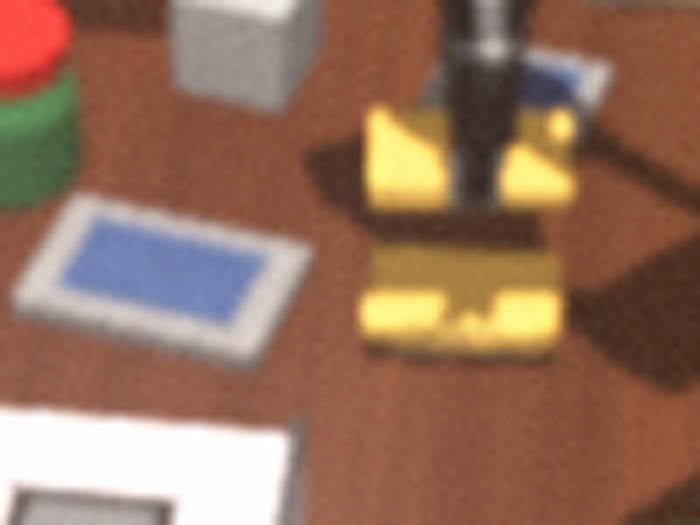

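step_arm([
  [[0, -8, -5], -3],
  [[0, -24, -14], -8],
  [[0, -46, -26], -14],
  [[0, -69, -40], -20],
  [[0, -92, -53], -27],
  [[0, -115, -66], -34],
  [[0, -138, -79], -41],
  [[0, -161, -92], -48],
  [[0, -184, -106], -55],
  [[0, -207, -119], -61],
  [[0, -230, -132], -67],
  [[0, -252, -144], -73],
  [[0, -270, -155], -78],
  [[0, -282, -162], -81],
  [[0, -288, -165], -83],
  [[0, -288, -165], -83],
  [[0, -288, -165], -83],
])

```text
clock: 29.7
position: [0.5933, -0.0373, 0.0839]
ee_rot: [-0.494, -0.506, -0.494, 0.506]
contact_force: [-0.1, 0.2, -3.5]
width: 0.0477
```

```bash
python3 - <<'E'
from plan import *
rel([m2w(0,0)+(46.5,-1.55)])
E
```

```text
tcp [593.3 -37.3  83.9] jaw -1.4 tilt [-0.001 -0.001 -1.   ] F [-0.1  0.2 -3.5] w 47.7 t 29.7 q6 -0.15
(np.float64(594.3), np.float64(-36.4), 46.5, -1.55) -> [37.4, 1.0, -1.0] 0.2
```

step_arm([
  [[12, 1, 0], 0],
  [[24, 1, 0], 0],
  [[32, 1, 0], 0],
  [[36, 1, 0], 0],
  [[38, 1, 0], 0],
  [[39, 1, 0], 0],
  [[39, 1, 0], 0],
])

```text
clock: 30.4
position: [0.5945, -0.0369, 0.046]
ee_rot: [-0.494, -0.506, -0.494, 0.506]
contact_force: [-2.7, -0.3, 1.0]
width: 0.0475
```

step_arm([
  [[0, 0, 0], 0],
  [[0, 0, 0], 0],
  [[0, 0, 0], 0],
  [[0, 0, 0], 0],
  [[0, 0, 0], 0],
], grip=0)

```text
clock: 30.9
position: [0.5951, -0.0367, 0.0453]
ee_rot: [0.494, 0.506, 0.494, -0.506]
contact_force: [-0.3, 0.3, 0.1]
width: 0.0855
```

step_arm([
  [[-30, 0, 0], 0],
  [[-60, 0, 0], 0],
  [[-90, 0, 0], 0],
  [[-100, 0, 0], 0],
])

```text
clock: 31.3
position: [0.5969, -0.037, 0.1486]
ee_rot: [0.496, 0.507, 0.492, -0.505]
contact_force: [0.0, 0.2, -0.3]
width: 0.0855
```

```bash
python3 - <<'E'
from plan import *
rel([(270,-500,160,-90)])
E
```

```text
tcp [596.9 -37.  148.6] jaw -1.3 tilt [ 0.006 -0.001 -1.   ] F [ 0.   0.2 -0.3] w 85.5 t 31.3 q6 -0.15
(270, -500, 160, -90) -> [-12.9, -315.9, 470.5] 88.7
```

step_arm([
  [[-12, -316, 470], 89],
  [[-12, -316, 470], 89],
  [[-12, -316, 470], 89],
  [[-12, -316, 470], 89],
  [[-12, -316, 470], 89],
  [[-12, -316, 470], 89],
  [[-12, -316, 470], 89],
  [[-12, -316, 470], 89],
  [[-12, -316, 470], 89],
  [[-12, -316, 470], 89],
  [[-12, -316, 470], 89],
  [[-12, -316, 470], 89],
  [[-12, -316, 470], 89],
  [[-12, -316, 470], 89],
])

```text
clock: 32.7
position: [0.2681, -0.498, 0.1564]
ee_rot: [-0.003, 0.707, -0.001, -0.707]
contact_force: [0.2, 0.4, -0.9]
width: 0.0856
```

```bash
python3 - <<'E'
from plan import *
from look import *
d=manip.get_image("side");t=manip.get_image("top")
q=fit([d,t],GREEN,[(0,0,80,50,24,-1)],(457,-338,0.03),(3,4,.05));print(q);p=q[0][0]
B=[(p,[(0,0,80,50,24)],(255,0,0)),(p,[(0,0,80,50,14)],(0,0,255))]
B+=[(m2w(0,y)+(M[2]+1.5708,),[(0,0,80,50,55),(0,0,88,66,45)],(0,0,255)) for y in(0,95)]
overlay(d,B,"pics/s17.png",(190,115,335,280),3.6)
overlay(t,B,"pics/t17.png",(200,145,420,255),3.6)
rel([p[:2]+[80,np.degrees(p[2])-90],p[:2]+[15,np.degrees(p[2])-90]])
E
```

```text
[([458.426, -334.869, 0.016], np.float64(38.07)), ([459.234, -334.676, 0.019], np.float64(36.26)), ([457.815, -335.241, 0.026], np.float64(39.96))]
tcp [ 268.9 -497.5  156.9] jaw -90.2 tilt [ 0.     0.002 -1.   ] F [-0.1  0.9 -0.2] w 85.4 t 32.8 q6 0.38
(458.426, -334.869, 80, np.float64(-89.08326752779068)) -> [77.2, -163.3, -188.9] -1.2
(458.426, -334.869, 15, np.float64(-89.08326752779068)) -> [142.2, -163.1, -188.9] -1.2
```

View pics/s17.png

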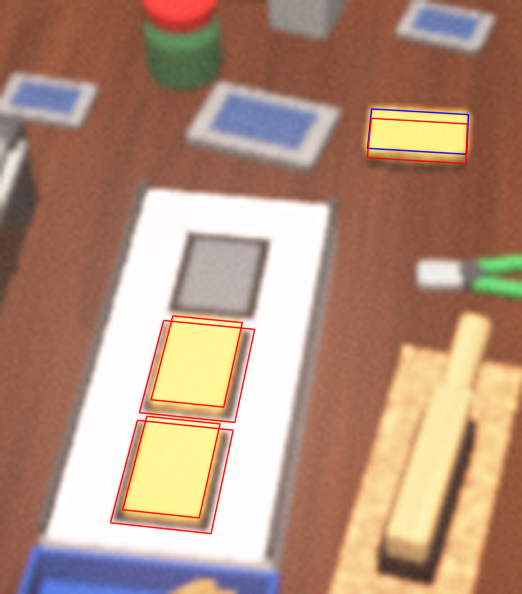

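View pics/t17.png

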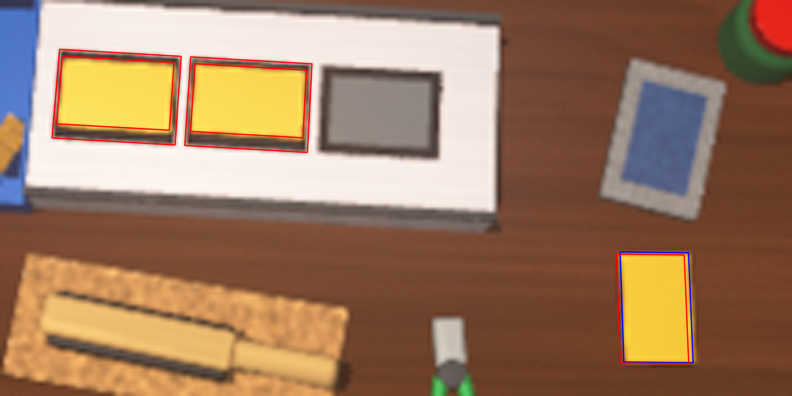

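step_arm([
  [[70, -163, -189], -1],
  [[70, -163, -189], -1],
  [[70, -163, -189], -1],
  [[70, -163, -189], -1],
  [[70, -163, -189], -1],
  [[70, -163, -189], -1],
  [[70, -163, -189], -1],
  [[70, -163, -189], -1],
])

```text
clock: 33.6
position: [0.4578, -0.3371, 0.0877]
ee_rot: [-0.005, -0.707, -0.004, 0.707]
contact_force: [0.2, -0.2, 1.0]
width: 0.085
```

```bash
python3 - <<'E'
from plan import *
rel([(458.4,-334.9,15.5,-89)])
E
```

```text
tcp [ 457.8 -337.1   87.7] jaw -89.2 tilt [-0.    -0.001 -1.   ] F [ 0.2 -0.2  1. ] w 85.0 t 33.6 q6 0.8
(458.4, -334.9, 15.5, -89) -> [72.2, -2.3, -0.6] -0.2
```

step_arm([
  [[25, -2, -1], 0],
  [[48, -2, -1], 0],
  [[63, -2, -1], 0],
  [[70, -2, -1], 0],
  [[72, -2, -1], 0],
  [[72, -2, -1], 0],
  [[72, -2, -1], 0],
])

```text
clock: 34.3
position: [0.4593, -0.3362, 0.0163]
ee_rot: [0.004, 0.708, 0.003, -0.707]
contact_force: [0.2, 0.4, -0.4]
width: 0.0854
```

step_arm([
  [[1, 0, 0], 0],
  [[1, 0, 0], 0],
  [[1, 0, 0], 0],
  [[1, 0, 0], 0],
  [[1, 0, 0], 0],
], grip=1)

```text
clock: 34.8
position: [0.4593, -0.3356, 0.0152]
ee_rot: [0.005, 0.707, 0.004, -0.707]
contact_force: [-0.9, 0.2, 5.6]
width: 0.0481
```

step_arm([
  [[-8, 0, 0], 0],
  [[-20, 0, 0], 0],
  [[-40, 0, 0], 0],
  [[-60, 0, 0], 0],
  [[-69, 0, 0], 0],
  [[-70, 0, 0], 0],
  [[-70, 0, 0], 0],
])

```text
clock: 35.5
position: [0.4586, -0.335, 0.0841]
ee_rot: [-0.004, -0.707, -0.004, 0.707]
contact_force: [0.1, -0.0, -4.0]
width: 0.0475
```

```bash
python3 - <<'E'
from plan import *
from look import *
rel([m2w(0,-95)+(85,-1.55)])
d=look("s18","side",(240,110,340,185),7)
E
```

```text
tcp [ 458.6 -335.    84.1] jaw -89.3 tilt [-0.  0. -1.] F [ 0.1 -0.  -4. ] w 47.5 t 35.5 q6 0.81
(np.float64(591.7353116361406), np.float64(-131.3653746035695), 85, -1.55) -> [-0.9, -202.1, -135.5] -87.8
```

View pics/s18.png

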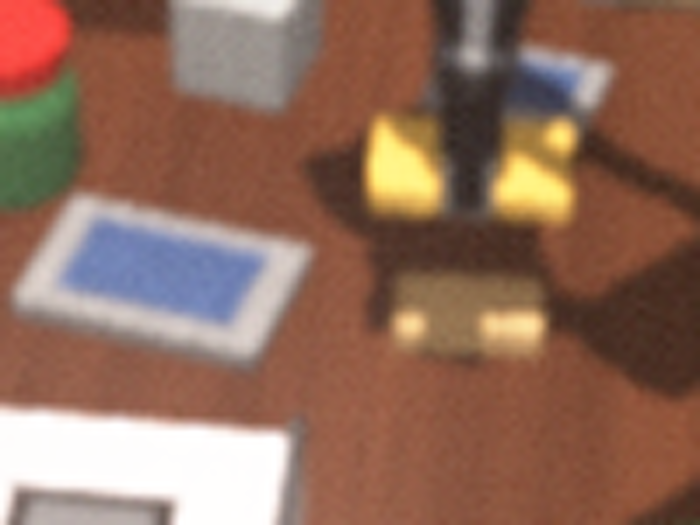

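step_arm([
  [[0, -6, -4], -3],
  [[0, -16, -11], -8],
  [[0, -30, -20], -14],
  [[0, -46, -31], -20],
  [[0, -62, -42], -27],
  [[0, -78, -52], -34],
  [[0, -94, -63], -41],
  [[0, -110, -74], -48],
  [[0, -126, -84], -55],
  [[0, -142, -95], -62],
  [[0, -158, -106], -69],
  [[0, -174, -117], -75],
  [[0, -188, -126], -81],
  [[0, -198, -133], -85],
  [[0, -202, -135], -88],
  [[0, -202, -135], -88],
  [[0, -202, -135], -88],
])

```text
clock: 37.25
position: [0.5909, -0.1317, 0.0833]
ee_rot: [-0.493, -0.506, -0.495, 0.506]
contact_force: [-0.4, -0.7, -3.5]
width: 0.0473
```

```bash
python3 - <<'E'
from plan import *
rel([m2w(0,-95)+(46,-1.55)])
E
```

```text
tcp [ 590.9 -131.7   83.3] jaw -1.4 tilt [-0.002  0.    -1.   ] F [-0.4 -0.7 -3.5] w 47.3 t 37.25 q6 -0.31
(np.float64(591.7353116361406), np.float64(-131.3653746035695), 46, -1.55) -> [37.3, 0.9, -0.3] 0.2
```

step_arm([
  [[12, 1, 0], 0],
  [[24, 1, 0], 0],
  [[32, 1, 0], 0],
  [[36, 1, 0], 0],
  [[38, 1, 0], 0],
  [[39, 1, 0], 0],
  [[39, 1, 0], 0],
])

```text
clock: 37.95
position: [0.5919, -0.1318, 0.0463]
ee_rot: [-0.494, -0.506, -0.494, 0.506]
contact_force: [-3.5, 0.2, 4.6]
width: 0.0473
```

step_arm([
  [[0, 0, 0], 0],
  [[0, 0, 0], 0],
  [[0, 0, 0], 0],
  [[0, 0, 0], 0],
  [[0, 0, 0], 0],
], grip=0)

```text
clock: 38.45
position: [0.5928, -0.1319, 0.0453]
ee_rot: [0.494, 0.506, 0.494, -0.506]
contact_force: [-0.1, 0.4, 0.7]
width: 0.0852
```

step_arm([
  [[-30, 0, 0], 0],
  [[-60, 0, 0], 0],
  [[-90, 0, 0], 0],
  [[-100, 0, 0], 0],
  [[-100, 0, 0], 0],
])

```text
clock: 38.95
position: [0.5936, -0.1321, 0.1468]
ee_rot: [0.495, 0.506, 0.493, -0.505]
contact_force: [0.5, -0.7, 0.5]
width: 0.0853
```

```bash
python3 - <<'E'
from plan import *
rel([(467.3,341.1,140,-1.4)])
E
```

```text
tcp [ 593.6 -132.1  146.8] jaw -1.3 tilt [ 0.004 -0.001 -1.   ] F [ 0.5 -0.7  0.5] w 85.3 t 38.95 q6 -0.31
(467.3, 341.1, 140, -1.4) -> [5.8, -137.3, -470.2] 0.1
```

step_arm([
  [[0, -137, -470], 0],
  [[0, -137, -470], 0],
  [[0, -137, -470], 0],
  [[0, -137, -470], 0],
  [[0, -137, -470], 0],
  [[0, -137, -470], 0],
  [[0, -137, -470], 0],
  [[0, -137, -470], 0],
  [[0, -137, -470], 0],
  [[0, -137, -470], 0],
  [[0, -137, -470], 0],
  [[0, -137, -470], 0],
  [[0, -137, -470], 0],
], grip=1)

```text
clock: 40.25
position: [0.4661, 0.3399, 0.144]
ee_rot: [-0.494, -0.505, -0.494, 0.507]
contact_force: [-0.1, -0.5, -0.4]
width: -0.0003
```

```bash
python3 - <<'E'
from plan import *
from look import *
rel([(467.3,341.1,60,None)])
d=look("s19","side",(180,110,380,310),3)
B=[(m2w(0,y)+(M[2]+1.5708,),[(0,0,80,50,55),(0,0,88,66,45)],(0,0,255)) for y in(-95,0,95)]
t=manip.get_image("top")
overlay(t,B,"pics/t19.png",(160,125,360,275),4)
E
```

```text
tcp [466.1 339.9 144. ] jaw -1.4 tilt [-0.002 -0.002 -1.   ] F [-0.1 -0.5 -0.4] w -0.3 t 40.25 q6 0.53
(467.3, 341.1, 60, None) -> [84.0, 1.3, -1.4] 0
```

View pics/s19.png

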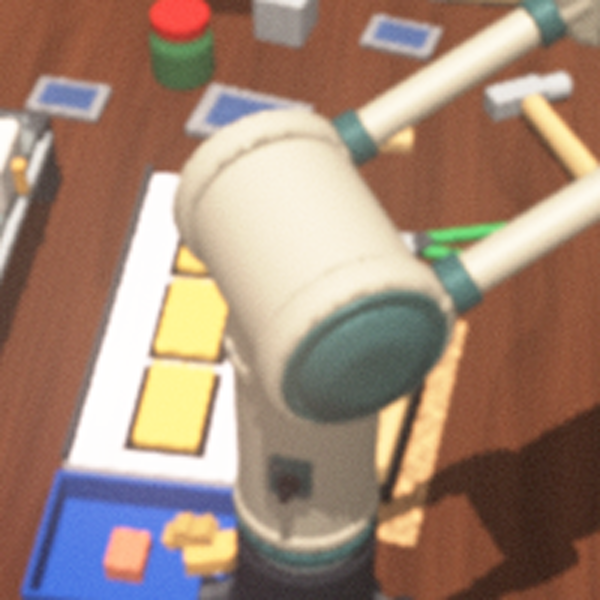

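View pics/t19.png

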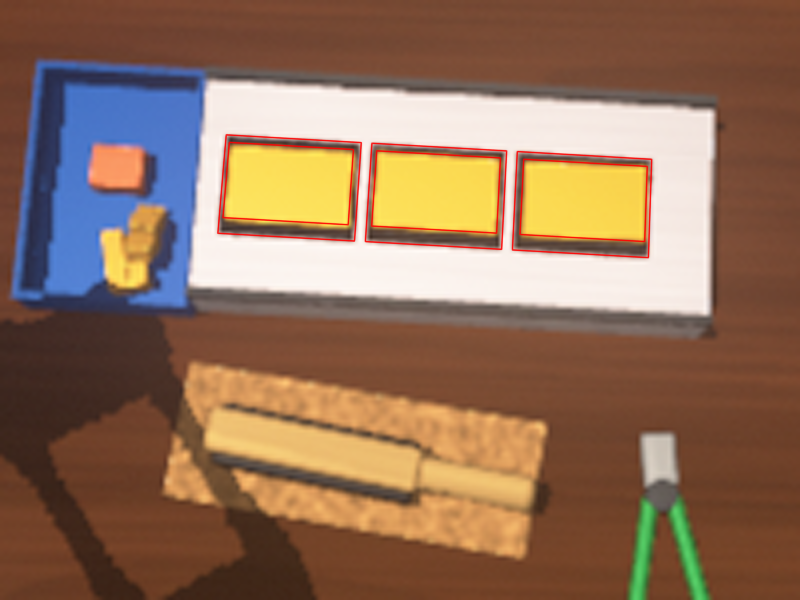

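step_arm([
  [[30, 1, -1], 0],
  [[60, 1, -1], 0],
  [[80, 1, -1], 0],
  [[88, 1, -1], 0],
  [[91, 1, -1], 0],
  [[94, 1, -1], 0],
  [[96, 1, -1], 0],
  [[96, 1, -1], 0],
  [[96, 1, -1], 0],
])

```text
clock: 41.25
position: [0.4684, 0.3424, 0.0503]
ee_rot: [0.495, 0.506, 0.494, -0.505]
contact_force: [0.3, -0.9, 2.9]
width: 0.0003
```

```bash
python3 - <<'E'
from plan import *
from look import *
rel([(467.3,341.1,46,None)])
d=look("s20","side",(190,320,320,420),5)
d=look("t20","top",(60,150,180,250),5)
E
```

```text
tcp [468.4 342.4  50.3] jaw -1.3 tilt [ 0.002  0.001 -1.   ] F [ 0.3 -0.9  2.9] w 0.3 t 41.25 q6 0.54
(467.3, 341.1, 46, None) -> [4.3, -1.1, 1.3] 0
```

View pics/s20.png

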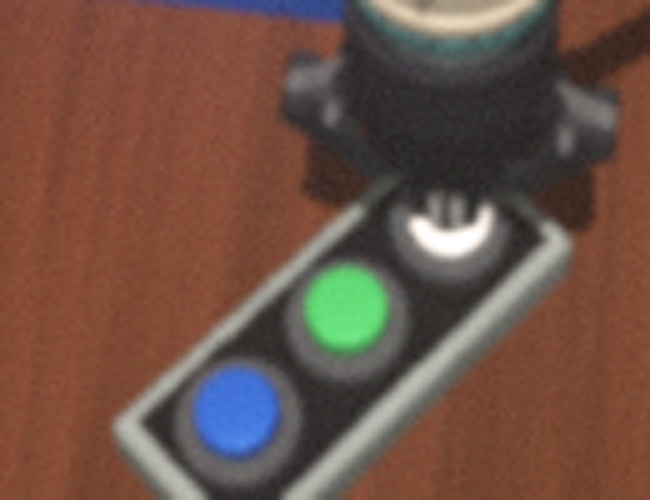

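View pics/t20.png

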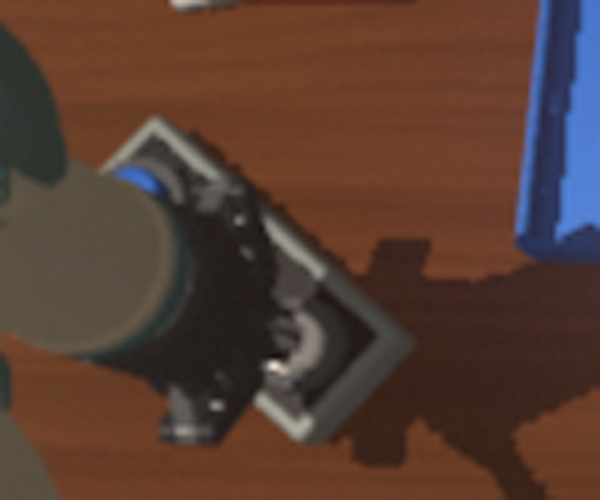

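step_arm([
  [[2, 0, 0], 0],
  [[4, 0, 0], 0],
  [[5, 0, 0], 0],
  [[5, 0, 0], 0],
  [[5, 0, 0], 0],
])

```text
clock: 41.85
position: [0.4683, 0.3426, 0.0459]
ee_rot: [0.495, 0.506, 0.494, -0.505]
contact_force: [0.8, -2.3, 13.6]
width: 0.0002
```

step_arm([
  [[1, 0, 0], 0],
  [[1, 0, 0], 0],
  [[-10, 0, 0], 0],
  [[-40, 0, 0], 0],
  [[-60, 0, 0], 0],
  [[-60, 0, 0], 0],
])

```text
clock: 42.45
position: [0.4687, 0.3436, 0.1066]
ee_rot: [0.494, 0.508, 0.494, -0.504]
contact_force: [0.0, 0.2, 0.6]
width: -0.0001
```

```bash
python3 - <<'E'
from plan import *
rel([(538,427.7,105,None),(538,427.7,46,None)])
E
```

```text
tcp [468.7 343.6 106.6] jaw -1.3 tilt [ 0.004  0.003 -1.   ] F [0.  0.2 0.6] w -0.1 t 42.45 q6 0.54
(538, 427.7, 105, None) -> [2.1, 67.3, -85.7] 0
(538, 427.7, 46, None) -> [61.1, 67.1, -85.5] 0
```

step_arm([
  [[0, 30, -38], 0],
  [[0, 60, -76], 0],
  [[0, 67, -85], 0],
  [[0, 67, -85], 0],
  [[0, 67, -85], 0],
  [[0, 67, -85], 0],
])

```text
clock: 43.05
position: [0.5349, 0.4242, 0.1035]
ee_rot: [-0.494, -0.505, -0.494, 0.507]
contact_force: [0.0, -0.0, 0.6]
width: 0.0001
```

```bash
python3 - <<'E'
from plan import *
rel([(538,427.7,54,None),(538,427.7,45,None)])
E
```

```text
tcp [534.9 424.2 103.5] jaw -1.3 tilt [-0.003 -0.002 -1.   ] F [ 0.  -0.   0.6] w 0.1 t 43.05 q6 0.59
(538, 427.7, 54, None) -> [49.5, 3.1, -3.6] 0
(538, 427.7, 45, None) -> [58.5, 3.1, -3.6] 0
```

step_arm([
  [[20, 3, -3], 0],
  [[40, 3, -3], 0],
  [[48, 3, -3], 0],
  [[51, 3, -3], 0],
  [[54, 3, -3], 0],
  [[57, 3, -3], 0],
  [[59, 3, -3], 0],
  [[59, 3, -3], 0],
  [[59, 3, -3], 0],
  [[59, 3, -3], 0],
])

```text
clock: 44.05
position: [0.5396, 0.4284, 0.0461]
ee_rot: [0.494, 0.506, 0.494, -0.506]
contact_force: [-2.1, -2.2, 6.1]
width: -0.0001
```

```bash
python3 - <<'E'
from plan import *
from look import *
rel([(538,427.7,45,None)])
d=look("s21","side",(190,320,320,420),5)
E
```

```text
tcp [539.6 428.4  46.1] jaw -1.3 tilt [ 0. -0. -1.] F [-2.1 -2.2  6.1] w -0.1 t 44.05 q6 0.59
(538, 427.7, 45, None) -> [1.1, -1.6, 0.7] 0
```

View pics/s21.png

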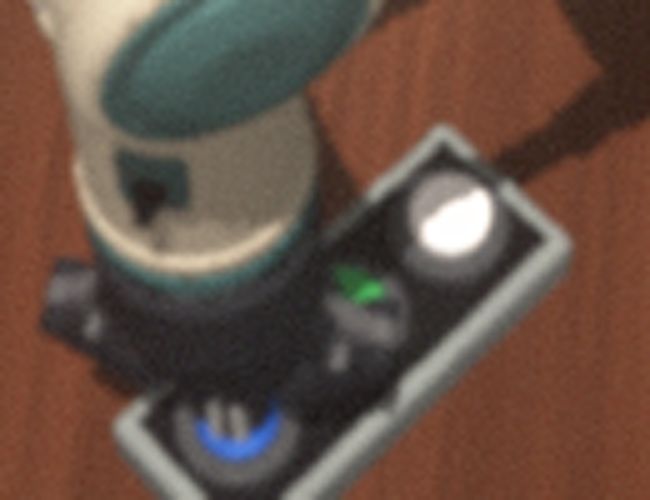

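step_arm([
  [[1, 0, 0], 0],
  [[2, 0, 0], 0],
  [[2, 0, 0], 0],
  [[2, 0, 0], 0],
])

```text
clock: 44.5
position: [0.5397, 0.4284, 0.0459]
ee_rot: [0.494, 0.506, 0.494, -0.505]
contact_force: [-5.1, -4.1, 14.3]
width: -0.0005
```

step_arm([
  [[-10, 0, 0], 0],
  [[-40, 0, 0], 0],
  [[-60, 0, 0], 0],
  [[-60, 0, 0], 0],
])

```text
clock: 44.9
position: [0.5421, 0.4305, 0.1068]
ee_rot: [0.495, 0.509, 0.494, -0.503]
contact_force: [0.5, -0.5, 0.6]
width: -0.0001
```

```bash
python3 - <<'E'
from plan import *
rel([(502.8,384.9,105,None)])
E
```

```text
tcp [542.1 430.5 106.8] jaw -1.3 tilt [ 0.007  0.005 -1.   ] F [ 0.5 -0.5  0.6] w -0.1 t 44.9 q6 0.59
(502.8, 384.9, 105, None) -> [1.3, -38.3, 46.5] 0
```

step_arm([
  [[0, -20, 24], 0],
  [[0, -36, 43], 0],
  [[0, -36, 43], 0],
  [[0, -36, 43], 0],
  [[0, -36, 43], 0],
])

```text
clock: 45.4
position: [0.5034, 0.3872, 0.1028]
ee_rot: [0.494, 0.506, 0.494, -0.505]
contact_force: [0.1, 0.5, -0.4]
width: -0.0
```

```bash
python3 - <<'E'
from plan import *
rel([(502.8,384.9,45,None)])
E
```

```text
tcp [503.4 387.2 102.8] jaw -1.3 tilt [ 0.001  0.001 -1.   ] F [ 0.1  0.5 -0.4] w -0.0 t 45.4 q6 0.57
(502.8, 384.9, 45, None) -> [57.8, -0.6, 2.4] 0
```

step_arm([
  [[20, 0, 2], 0],
  [[40, 0, 2], 0],
  [[48, 0, 2], 0],
  [[51, 0, 2], 0],
  [[54, 0, 2], 0],
  [[57, 0, 2], 0],
  [[59, 0, 2], 0],
  [[59, 0, 2], 0],
  [[59, 0, 2], 0],
])

```text
clock: 46.3
position: [0.5028, 0.3848, 0.046]
ee_rot: [0.494, 0.506, 0.494, -0.505]
contact_force: [-3.4, -1.0, 8.4]
width: 0.0004
```

```bash
python3 - <<'E'
from plan import *
from look import *
rel([(502.8,384.9,45,None)])
d=look("s22","side",(190,320,320,420),5)
E
```

```text
tcp [502.8 384.8  46. ] jaw -1.3 tilt [ 0.001  0.001 -1.   ] F [-3.4 -1.   8.4] w 0.4 t 46.3 q6 0.57
(502.8, 384.9, 45, None) -> [1.0, -0.0, -0.1] 0
```

View pics/s22.png

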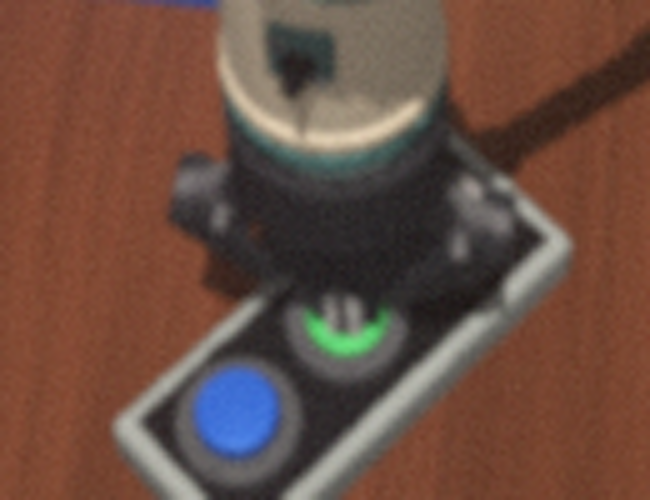

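step_arm([
  [[1, 0, 0], 0],
  [[1, 0, 0], 0],
  [[1, 0, 0], 0],
])

```text
clock: 46.65
position: [0.5028, 0.3848, 0.0459]
ee_rot: [0.494, 0.506, 0.494, -0.505]
contact_force: [-3.1, -1.8, 12.4]
width: 0.0
```

step_arm([
  [[-10, 0, 0], 0],
  [[-40, 0, 0], 0],
  [[-80, 0, 0], 0],
  [[-80, 0, 0], 0],
])

```text
clock: 47.05
position: [0.5067, 0.3869, 0.1297]
ee_rot: [0.495, 0.51, 0.493, -0.501]
contact_force: [1.2, 0.1, 0.3]
width: 0.0001
```

```bash
python3 - <<'E'
from plan import *
rel([m2w(0,95)+(120,-1.55)])
E
```

```text
tcp [506.7 386.9 129.7] jaw -1.3 tilt [ 0.012  0.007 -1.   ] F [1.2 0.1 0.3] w 0.1 t 47.05 q6 0.57
(np.float64(596.8646883638593), np.float64(58.5653746035695), 120, -1.55) -> [8.5, 97.7, 326.2] 0.2
```

step_arm([
  [[0, 98, 326], 0],
  [[0, 98, 326], 0],
  [[0, 98, 326], 0],
  [[0, 98, 326], 0],
  [[0, 98, 326], 0],
  [[0, 98, 326], 0],
  [[0, 98, 326], 0],
  [[0, 98, 326], 0],
  [[0, 98, 326], 0],
  [[0, 98, 326], 0],
], grip=0)

```text
clock: 48.05
position: [0.5927, 0.0571, 0.1231]
ee_rot: [0.494, 0.506, 0.494, -0.506]
contact_force: [-0.4, -0.0, -0.4]
width: 0.0852
```

```bash
python3 - <<'E'
from plan import *
from look import *
rel([m2w(0,95)+(47,-1.55)])
d=look("s23","side",(170,110,370,310),3)
t=look("t23","top",(60,120,260,270),4)
E
```

```text
tcp [592.7  57.1 123.1] jaw -1.3 tilt [-0.     0.001 -1.   ] F [-0.4 -0.  -0.4] w 85.2 t 48.05 q6 0.0
(np.float64(596.8646883638593), np.float64(58.5653746035695), 47, -1.55) -> [76.1, 4.1, -1.6] 0.2
```

View pics/s23.png

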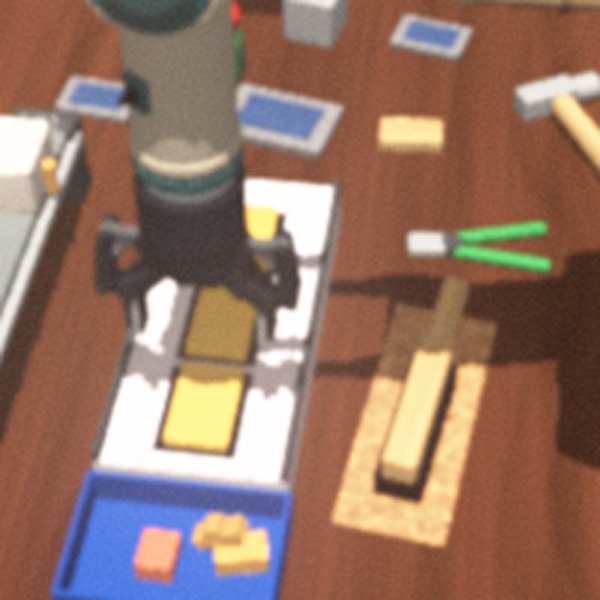

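View pics/t23.png

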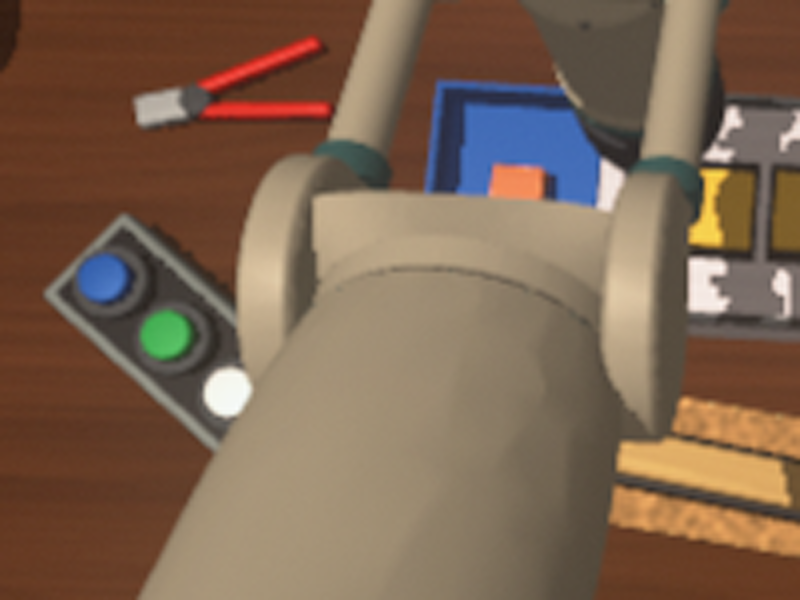

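step_arm([
  [[25, 4, -1], 0],
  [[48, 4, -1], 0],
  [[64, 4, -1], 0],
  [[73, 4, -1], 0],
  [[76, 4, -1], 0],
  [[76, 4, -1], 0],
  [[76, 4, -1], 0],
])

```text
clock: 48.85
position: [0.5977, 0.0574, 0.0482]
ee_rot: [0.495, 0.506, 0.494, -0.505]
contact_force: [0.2, 0.7, -0.2]
width: 0.0854
```

step_arm([
  [[0, 0, 0], 0],
  [[0, 0, 0], 0],
  [[0, 0, 0], 0],
  [[0, 0, 0], 0],
  [[0, 0, 0], 0],
], grip=1)

```text
clock: 49.35
position: [0.5974, 0.057, 0.0486]
ee_rot: [0.494, 0.506, 0.494, -0.505]
contact_force: [-1.1, -0.3, 5.6]
width: 0.0473
```

step_arm([
  [[-8, 0, 0], 0],
  [[-20, 0, 0], 0],
  [[-35, 0, 0], 0],
  [[-40, 0, 0], 0],
  [[-40, 0, 0], 0],
])

```text
clock: 49.85
position: [0.5977, 0.0571, 0.0885]
ee_rot: [0.495, 0.506, 0.494, -0.505]
contact_force: [-0.1, -0.9, -3.8]
width: 0.0472
```

```bash
python3 - <<'E'
from plan import *
a=-.235*57.2958-90
rel([(587,-346.7,85,a)])
E
```

```text
tcp [597.7  57.1  88.5] jaw -1.3 tilt [ 0.002 -0.    -1.   ] F [-0.1 -0.9 -3.8] w 47.2 t 49.85 q6 0.0
(587, -346.7, 85, -103.464513) -> [3.5, -1.3, 404.0] -77.9
```

```bash
python3 - <<'E'
from plan import *
t=manip.get_image("top");s=manip.get_image("side")
for d in(t,s):
    for n in("jar","doming_block"): print(n,[(np.round(r["xyz"],3),r["confidence"]) for r in manip.search_frame(d,n)])
E
```

```text
jar [(array([ 0.661, -0.413,  0.073]), 0.87), (array([ 0.654, -0.088,  0.039]), 0.25)]
doming_block [(array([ 0.569, -0.501,  0.055]), 0.73)]
jar [(array([0.653, 0.091, 0.047]), 0.45), (array([ 0.577, -0.132,  0.061]), 0.33)]
doming_block [(array([ 0.569, -0.49 ,  0.042]), 0.7), (array([0.424, 0.042, 0.054]), 0.48)]
```

step_arm([
  [[0, 0, 8], -2],
  [[0, 0, 22], -5],
  [[0, 0, 42], -10],
  [[0, 0, 66], -15],
  [[0, 0, 90], -20],
  [[0, 0, 115], -25],
  [[0, 0, 140], -30],
  [[0, 0, 165], -35],
  [[0, 0, 190], -40],
  [[0, 0, 215], -45],
  [[0, 0, 240], -50],
  [[0, -1, 265], -55],
  [[0, -1, 290], -60],
  [[0, -1, 315], -65],
  [[0, -1, 340], -70],
  [[0, -1, 362], -74],
  [[0, -1, 380], -77],
  [[0, -1, 394], -78],
  [[0, 0, 402], -78],
  [[0, 0, 404], -78],
])

```text
clock: 52.15
position: [0.5875, -0.3475, 0.0867]
ee_rot: [0.702, 0.083, 0.702, -0.083]
contact_force: [0.8, 0.6, -3.7]
width: 0.0467
```

```bash
python3 - <<'E'
from plan import *
from look import *
a=-.235*57.2958-90
rel([(588.6,-347.1,20,a),(588.6,-347.1,16,a)])
d=look("s24","side",(180,80,340,200),5)
E
```

```text
tcp [ 587.5 -347.5   86.7] jaw 76.6 tilt [-0.  0. -1.] F [ 0.8  0.6 -3.7] w 46.7 t 52.15 q6 -1.97
(588.6, -347.1, 20, -103.464513) -> [66.7, 0.6, 1.0] 0.1
(588.6, -347.1, 16, -103.464513) -> [70.7, 0.6, 1.0] 0.1
```

View pics/s24.png

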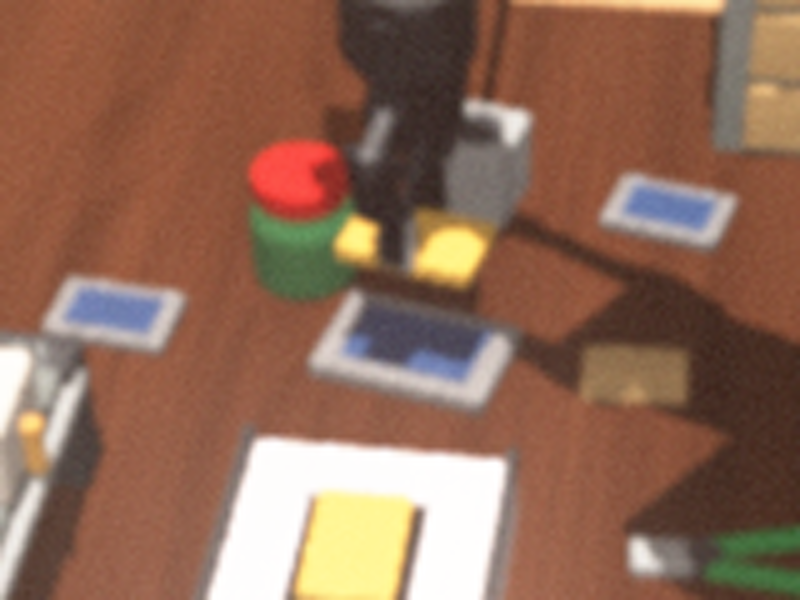

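step_arm([
  [[15, 1, 1], 0],
  [[32, 1, 1], 0],
  [[48, 1, 1], 0],
  [[58, 1, 1], 0],
  [[65, 1, 1], 0],
  [[69, 1, 1], 0],
  [[71, 1, 1], 0],
  [[71, 1, 1], 0],
  [[71, 1, 1], 0],
])

```text
clock: 53.1
position: [0.5892, -0.3463, 0.0169]
ee_rot: [0.703, 0.082, 0.702, -0.082]
contact_force: [-0.8, -0.4, -3.4]
width: 0.0468
```

```bash
python3 - <<'E'
from plan import *
from look import *
a=-.235*57.2958-90
rel([(588.6,-347.1,16,a)])
E
```

```text
tcp [ 589.2 -346.3   16.9] jaw 76.7 tilt [ 0.001 -0.001 -1.   ] F [-0.8 -0.4 -3.4] w 46.8 t 53.1 q6 -1.97
(588.6, -347.1, 16, -103.464513) -> [0.9, -0.9, -0.4] 0.1
```

step_arm([
  [[1, -1, 0], 0],
  [[2, -1, 0], 0],
  [[2, -1, 0], 0],
])

```text
clock: 53.4
position: [0.5889, -0.3475, 0.0156]
ee_rot: [0.703, 0.082, 0.702, -0.082]
contact_force: [-1.6, -0.0, 3.3]
width: 0.0466
```

step_arm([
  [[0, 0, 0], 0],
  [[0, 0, 0], 0],
  [[0, 0, 0], 0],
  [[0, 0, 0], 0],
  [[0, 0, 0], 0],
], grip=0)

```text
clock: 53.9
position: [0.5886, -0.347, 0.0142]
ee_rot: [0.702, 0.082, 0.702, -0.082]
contact_force: [0.3, 0.6, -0.3]
width: 0.0858
```

step_arm([
  [[-30, 0, 0], 0],
  [[-60, 0, 0], 0],
  [[-90, 0, 0], 0],
  [[-100, 0, 0], 0],
  [[-100, 0, 0], 0],
])

```text
clock: 54.4
position: [0.5895, -0.3476, 0.116]
ee_rot: [0.703, 0.081, 0.701, -0.083]
contact_force: [0.3, -0.2, -1.0]
width: 0.0855
```

```bash
python3 - <<'E'
from plan import *
rel([m2w(0,0)+(120,-1.55)])
E
```

```text
tcp [ 589.5 -347.6  116. ] jaw 76.7 tilt [ 0.003 -0.002 -1.   ] F [ 0.3 -0.2 -1. ] w 85.5 t 54.4 q6 -1.97
(np.float64(594.3), np.float64(-36.4), 120, -1.55) -> [-4.7, 303.9, -67.0] 78.2
```

step_arm([
  [[-5, 304, -67], 78],
  [[-5, 304, -67], 78],
  [[-5, 304, -67], 78],
  [[-5, 304, -67], 78],
  [[-5, 304, -67], 78],
  [[-5, 304, -67], 78],
  [[-5, 304, -67], 78],
  [[-5, 304, -67], 78],
  [[-5, 304, -67], 78],
  [[-5, 304, -67], 78],
  [[-5, 304, -67], 78],
  [[-5, 304, -67], 78],
])

```text
clock: 55.6
position: [0.5926, -0.0356, 0.1178]
ee_rot: [-0.494, -0.505, -0.495, 0.506]
contact_force: [0.4, -0.9, 0.0]
width: 0.0857
```

```bash
python3 - <<'E'
from plan import *
from look import *
rel([m2w(0,0)+(46.5,-1.55)])
d=manip.get_image("side");t=manip.get_image("top")
fb=(587,-346.7,-.235)
B=[(fb,[(0,0,110,74,12),(0,0,80,50,22)],(0,0,255))]
for s in ([d],[t]): print(fit(s,RED,[(0,0,80,50,22,-1,"lrt" if s[0] is t else "lrbt")],fb,(2,2,.02))[0])
overlay(d,B,"pics/s25.png",(215,125,315,175),8)
overlay(t,B,"pics/t25.png",(355,150,415,215),9)
E
```

```text
tcp [592.6 -35.6 117.8] jaw -1.3 tilt [-0.003  0.    -1.   ] F [ 0.4 -0.9  0. ] w 85.7 t 55.6 q6 -0.15
(np.float64(594.3), np.float64(-36.4), 46.5, -1.55) -> [71.3, 1.9, 0.8] 0.3
([568.984, -345.629, -0.222], np.float64(22.42))
([586.789, -347.225, -0.241], np.float64(32.44))
```

View pics/s25.png

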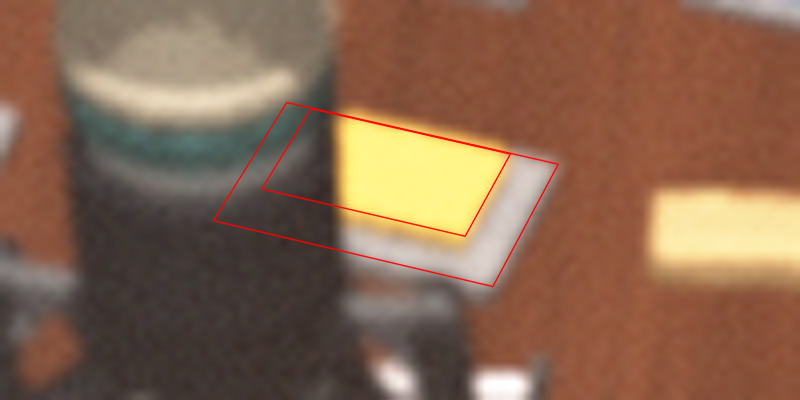

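View pics/t25.png

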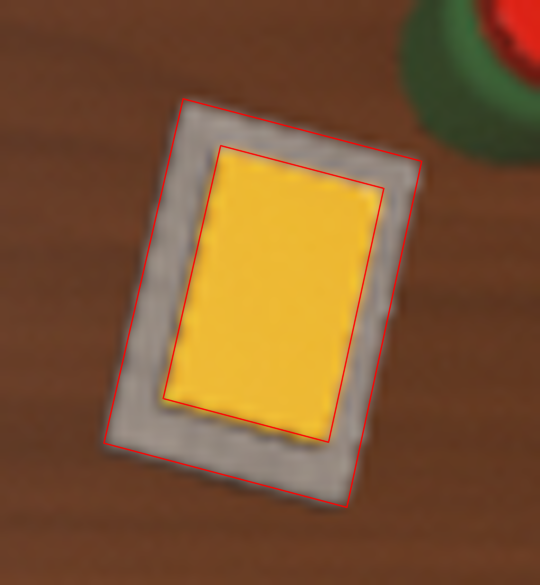

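step_arm([
  [[25, 2, 1], 0],
  [[48, 2, 1], 0],
  [[62, 2, 1], 0],
  [[69, 2, 1], 0],
  [[71, 2, 1], 0],
  [[71, 2, 1], 0],
  [[71, 2, 1], 0],
])

```text
clock: 56.4
position: [0.5961, -0.0369, 0.0491]
ee_rot: [0.495, 0.506, 0.494, -0.505]
contact_force: [-0.4, 0.3, 0.6]
width: 0.0853
```

step_arm([
  [[0, 0, 0], 0],
  [[0, 0, 0], 0],
  [[0, 0, 0], 0],
  [[0, 0, 0], 0],
  [[0, 0, 0], 0],
], grip=1)

```text
clock: 56.9
position: [0.5957, -0.0368, 0.0495]
ee_rot: [0.495, 0.506, 0.494, -0.506]
contact_force: [-1.3, 0.3, 6.5]
width: 0.0467
```

step_arm([
  [[-8, 0, 0], 0],
  [[-20, 0, 0], 0],
  [[-35, 0, 0], 0],
  [[-45, 0, 0], 0],
  [[-45, 0, 0], 0],
])

```text
clock: 57.4
position: [0.5968, -0.037, 0.0953]
ee_rot: [0.495, 0.507, 0.493, -0.505]
contact_force: [0.5, -0.6, -3.3]
width: 0.0467
```

```bash
python3 - <<'E'
from plan import *
rel([(587.2,-347,90,-103.5)])
E
```

```text
tcp [596.8 -37.   95.3] jaw -1.3 tilt [ 0.004 -0.001 -1.   ] F [ 0.5 -0.6 -3.3] w 46.7 t 57.4 q6 -0.15
(587.2, -347, 90, -103.5) -> [5.5, -2.4, 310.2] -77.8
```

step_arm([
  [[0, 0, 8], -2],
  [[0, 0, 22], -5],
  [[0, 0, 42], -10],
  [[0, -1, 66], -16],
  [[0, -1, 90], -22],
  [[0, -1, 115], -29],
  [[0, -1, 140], -36],
  [[0, -1, 165], -43],
  [[0, -1, 190], -50],
  [[0, -2, 215], -56],
  [[0, -2, 240], -62],
  [[0, -2, 262], -68],
  [[0, -2, 282], -73],
  [[0, -2, 297], -76],
  [[0, -2, 306], -78],
  [[0, -2, 310], -78],
  [[0, -2, 310], -78],
  [[0, -2, 310], -78],
])

```text
clock: 59.2
position: [0.586, -0.3459, 0.0929]
ee_rot: [0.702, 0.083, 0.703, -0.082]
contact_force: [0.6, 0.4, -3.0]
width: 0.0465
```

```bash
python3 - <<'E'
from plan import *
rel([(587.5,-347.2,27,-103.5)])
E
```

```text
tcp [ 586.  -345.9   92.9] jaw 76.6 tilt [-0.001  0.001 -1.   ] F [ 0.6  0.4 -3. ] w 46.5 t 59.2 q6 -1.97
(587.5, -347.2, 27, -103.5) -> [65.9, -1.0, 1.8] 0.1
```

step_arm([
  [[15, -1, 2], 0],
  [[30, -1, 2], 0],
  [[44, -1, 2], 0],
  [[54, -1, 2], 0],
  [[60, -1, 2], 0],
  [[63, -1, 2], 0],
  [[64, -1, 2], 0],
  [[64, -1, 2], 0],
])

```text
clock: 60.0
position: [0.5882, -0.3483, 0.0297]
ee_rot: [0.703, 0.082, 0.702, -0.082]
contact_force: [-0.6, 0.9, -3.2]
width: 0.0465
```

```bash
python3 - <<'E'
from plan import *
rel([(587.5,-347.2,26.5,-103.5)])
E
```

```text
tcp [ 588.2 -348.3   29.7] jaw 76.7 tilt [ 0.001 -0.001 -1.   ] F [-0.6  0.9 -3.2] w 46.5 t 60.0 q6 -1.97
(587.5, -347.2, 26.5, -103.5) -> [3.2, 0.9, -1.0] 0.2
```

step_arm([
  [[1, 1, -1], 0],
  [[2, 1, -1], 0],
  [[3, 1, -1], 0],
  [[3, 1, -1], 0],
])

```text
clock: 60.4
position: [0.5873, -0.3469, 0.0267]
ee_rot: [0.702, 0.082, 0.702, -0.082]
contact_force: [0.6, -0.1, -1.2]
width: 0.0465
```

step_arm([
  [[0.5, 0, 0], 0],
  [[1, 0, 0], 0],
  [[1, 0, 0], 0],
])

```text
clock: 60.7
position: [0.5873, -0.3469, 0.0266]
ee_rot: [0.703, 0.082, 0.702, -0.082]
contact_force: [-1.4, 1.3, 4.7]
width: 0.0468
```

step_arm([
  [[0, 0, 0], 0],
  [[0, 0, 0], 0],
  [[0, 0, 0], 0],
  [[0, 0, 0], 0],
  [[0, 0, 0], 0],
], grip=0)

```text
clock: 61.2
position: [0.5872, -0.347, 0.0252]
ee_rot: [0.702, 0.082, 0.702, -0.082]
contact_force: [0.6, -0.3, 1.2]
width: 0.0852
```

step_arm([
  [[-30, 0, 0], 0],
  [[-60, 0, 0], 0],
  [[-90, 0, 0], 0],
  [[-95, 0, 0], 0],
  [[-95, 0, 0], 0],
])

```text
clock: 61.7
position: [0.5878, -0.3472, 0.1215]
ee_rot: [0.703, 0.082, 0.702, -0.083]
contact_force: [-1.1, -0.8, 0.3]
width: 0.0851
```

```bash
python3 - <<'E'
from plan import *
rel([m2w(0,-95)+(120,-1.55)])
E
```

```text
tcp [ 587.8 -347.2  121.5] jaw 76.7 tilt [ 0.002 -0.002 -1.   ] F [-1.1 -0.8  0.3] w 85.1 t 61.7 q6 -1.97
(np.float64(591.7353116361406), np.float64(-131.3653746035695), 120, -1.55) -> [1.1, 211.0, -45.9] 78.2
```

step_arm([
  [[0, 211, -46], 78],
  [[0, 211, -46], 78],
  [[0, 211, -46], 78],
  [[0, 211, -46], 78],
  [[0, 211, -46], 78],
  [[0, 211, -46], 78],
  [[0, 211, -46], 78],
  [[0, 211, -46], 78],
  [[0, 211, -46], 78],
  [[0, 211, -46], 78],
  [[0, 211, -46], 78],
  [[0, 211, -46], 78],
])

```text
clock: 62.9
position: [0.5906, -0.1309, 0.1195]
ee_rot: [-0.494, -0.505, -0.495, 0.506]
contact_force: [-0.5, 0.6, -0.4]
width: 0.0854
```

```bash
python3 - <<'E'
from plan import *
from look import *
rel([m2w(0,-95)+(46.5,-1.55)])
t=manip.get_image("top");d=manip.get_image("side")
fb=(586.9,-346.9,-.237)
B=[(fb,[(0,0,110,74,12),(0,0,80,50,32)],(0,0,255))]
print(fit([t],RED,[(0,0,80,50,32,-1)],fb,(2,2,.02))[0])
overlay(t,B,"pics/t26.png",(355,150,415,215),9)
overlay(d,B,"pics/s26.png",(180,110,340,290),3)
E
```

```text
tcp [ 590.6 -130.9  119.5] jaw -1.2 tilt [-0.001  0.    -1.   ] F [-0.5  0.6 -0.4] w 85.4 t 62.9 q6 -0.31
(np.float64(591.7353116361406), np.float64(-131.3653746035695), 46.5, -1.55) -> [73.0, 1.2, 0.5] 0.3
([585.765, -347.094, -0.24], np.float64(34.78))
```

View pics/t26.png

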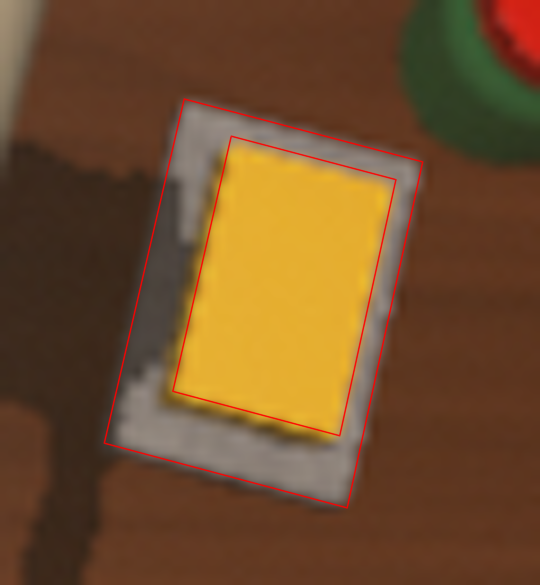

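View pics/s26.png

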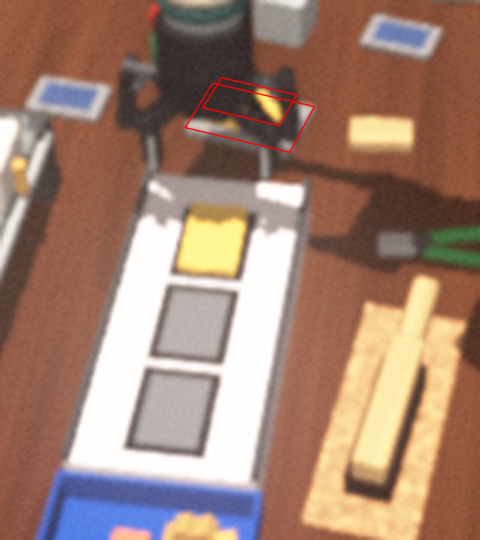

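step_arm([
  [[25, 1, 1], 0],
  [[48, 1, 1], 0],
  [[64, 1, 1], 0],
  [[71, 1, 1], 0],
  [[73, 1, 1], 0],
  [[73, 1, 1], 0],
  [[73, 1, 1], 0],
])

```text
clock: 63.7
position: [0.5928, -0.1322, 0.0483]
ee_rot: [0.495, 0.506, 0.494, -0.505]
contact_force: [0.4, -0.1, 0.2]
width: 0.0853
```

step_arm([
  [[0, 0, 0], 0],
  [[0, 0, 0], 0],
  [[0, 0, 0], 0],
  [[0, 0, 0], 0],
  [[0, 0, 0], 0],
], grip=1)

```text
clock: 64.2
position: [0.5925, -0.1321, 0.0485]
ee_rot: [0.495, 0.506, 0.494, -0.506]
contact_force: [-1.6, 0.1, 4.5]
width: 0.047
```

step_arm([
  [[-8, 0, 0], 0],
  [[-20, 0, 0], 0],
  [[-35, 0, 0], 0],
  [[-48, 0, 0], 0],
  [[-50, 0, 0], 0],
  [[-50, 0, 0], 0],
])

```text
clock: 64.8
position: [0.5923, -0.132, 0.098]
ee_rot: [0.495, 0.506, 0.494, -0.506]
contact_force: [1.3, -0.1, -3.1]
width: 0.0469
```

```bash
python3 - <<'E'
from plan import *
rel([(586.5,-347,95,-103.6)])
E
```

```text
tcp [ 592.3 -132.    98. ] jaw -1.3 tilt [ 0.001 -0.    -1.   ] F [ 1.3 -0.1 -3.1] w 46.9 t 64.8 q6 -0.31
(586.5, -347, 95, -103.6) -> [3.1, -0.8, 215.0] -77.7
```

step_arm([
  [[0, 0, 6], -3],
  [[0, 0, 16], -8],
  [[0, 0, 30], -14],
  [[0, 0, 46], -20],
  [[0, 0, 63], -27],
  [[0, 0, 80], -34],
  [[0, 0, 97], -41],
  [[0, 0, 114], -48],
  [[0, 0, 131], -54],
  [[0, -1, 148], -60],
  [[0, -1, 165], -66],
  [[0, -1, 181], -71],
  [[0, -1, 196], -75],
  [[0, -1, 208], -78],
  [[0, -1, 214], -78],
  [[0, -1, 215], -78],
  [[0, -1, 215], -78],
])

```text
clock: 66.5
position: [0.5858, -0.3463, 0.0967]
ee_rot: [0.702, 0.083, 0.703, -0.082]
contact_force: [-1.0, -0.1, -3.3]
width: 0.0469
```

```bash
python3 - <<'E'
from plan import *
rel([(587,-347.1,36,-103.6)])
E
```

```text
tcp [ 585.8 -346.3   96.7] jaw 76.6 tilt [-0.001  0.001 -1.   ] F [-1.  -0.1 -3.3] w 46.9 t 66.5 q6 -1.97
(587, -347.1, 36, -103.6) -> [60.7, -0.5, 1.4] 0.2
```

step_arm([
  [[15, 0, 1], 0],
  [[30, 0, 1], 0],
  [[43, 0, 1], 0],
  [[51, 0, 1], 0],
  [[56, 0, 1], 0],
  [[58, 0, 1], 0],
  [[58, 0, 1], 0],
])

```text
clock: 67.2
position: [0.5872, -0.3472, 0.0393]
ee_rot: [0.702, 0.082, 0.702, -0.082]
contact_force: [-0.6, -0.1, -3.3]
width: 0.047
```

```bash
python3 - <<'E'
from plan import *
rel([(587,-347.1,35.5,-103.6)])
E
```

```text
tcp [ 587.2 -347.2   39.3] jaw 76.7 tilt [ 0. -0. -1.] F [-0.6 -0.1 -3.3] w 47.0 t 67.2 q6 -1.97
(587, -347.1, 35.5, -103.6) -> [3.8, 0.0, -0.2] 0.3
```

step_arm([
  [[1, 0, 0], 0],
  [[2, 0, 0], 0],
  [[3, 0, 0], 0],
  [[4, 0, 0], 0],
  [[4, 0, 0], 0],
])

```text
clock: 67.7
position: [0.5871, -0.3472, 0.0356]
ee_rot: [0.702, 0.082, 0.702, -0.082]
contact_force: [-0.6, -0.5, -1.6]
width: 0.0472
```

step_arm([
  [[0.5, 0, 0], 0],
  [[1, 0, 0], 0],
  [[1, 0, 0], 0],
])

```text
clock: 68.0
position: [0.5872, -0.3472, 0.0355]
ee_rot: [0.703, 0.082, 0.702, -0.082]
contact_force: [-2.3, 1.1, 5.7]
width: 0.0472
```

step_arm([
  [[0, 0, 0], 0],
  [[0, 0, 0], 0],
  [[0, 0, 0], 0],
  [[0, 0, 0], 0],
  [[0, 0, 0], 0],
], grip=0)

```text
clock: 68.5
position: [0.5871, -0.3471, 0.0341]
ee_rot: [0.702, 0.082, 0.702, -0.082]
contact_force: [-0.1, 0.5, -0.5]
width: 0.0854
```

step_arm([
  [[-30, 0, 0], 0],
  [[-70, 0, 0], 0],
  [[-110, 0, 0], 0],
  [[-120, 0, 0], 0],
  [[-120, 0, 0], 0],
])

```text
clock: 69.0
position: [0.5882, -0.3479, 0.1568]
ee_rot: [0.704, 0.081, 0.701, -0.083]
contact_force: [0.2, 0.1, 0.0]
width: 0.0855
```

```bash
python3 - <<'E'
from plan import *
rel([(330,-450,180,None)])
E
```

```text
tcp [ 588.2 -347.9  156.8] jaw 76.7 tilt [ 0.004 -0.003 -1.   ] F [0.2 0.1 0. ] w 85.5 t 69.0 q6 -1.97
(330, -450, 180, None) -> [-23.9, -158.9, -227.5] 0
```

step_arm([
  [[-24, -159, -227], 60],
  [[-24, -159, -227], 60],
  [[-24, -159, -227], 60],
  [[-24, -159, -227], 60],
  [[-24, -159, -227], 60],
  [[-24, -159, -227], 60],
  [[-24, -159, -227], 60],
  [[-24, -159, -227], 60],
  [[-24, -159, -227], 60],
])

```text
clock: 69.9
position: [0.3292, -0.4487, 0.1768]
ee_rot: [0.567, 0.422, 0.569, -0.421]
contact_force: [-0.3, 0.8, -0.3]
width: 0.0854
```

```bash
python3 - <<'E'
from plan import *
from look import *
rel([])
t=look("t27","top",(0,40,560,420),1.4);d=look("s27","side",(100,60,440,420),1.6)
fb=(586.6,-346.9,-.237)
B=[(fb,[(0,0,110,74,12),(0,0,80,50,42)],(0,0,255))]
for s in([t],[d],[t,d]):print(fit(s,RED,[(0,0,80,50,42,-1)],fb,(2,2,.02))[0])
overlay(t,B,"pics/t28.png",(355,150,415,215),9)
overlay(d,B,"pics/s28.png",(180,110,340,290),3.3)
E
```

```text
tcp [ 329.2 -448.7  176.8] jaw 16.8 tilt [-0.001  0.003 -1.   ] F [-0.3  0.8 -0.3] w 85.4 t 69.9 q6 -1.36
([586.563, -347.302, -0.229], np.float64(35.82))
([586.804, -350.942, -0.211], np.float64(22.31))
([586.884, -347.837, -0.221], np.float64(28.11))
```

View pics/t27.png

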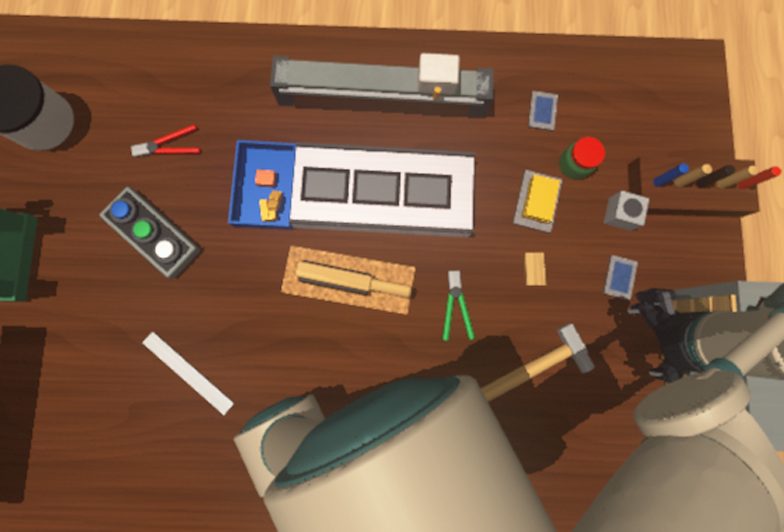

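View pics/s27.png

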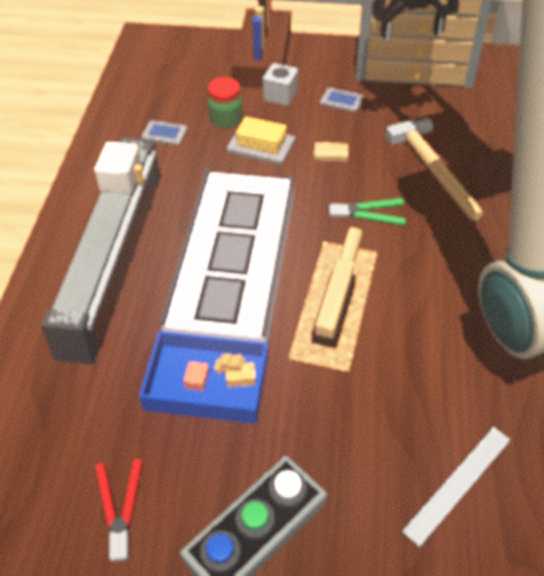

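View pics/t28.png

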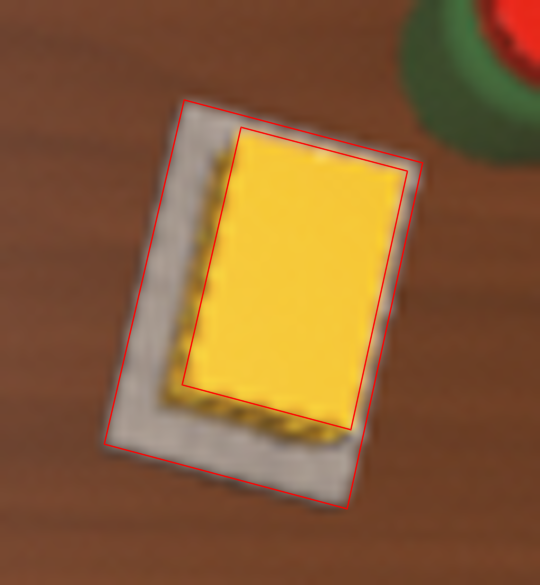

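View pics/s28.png

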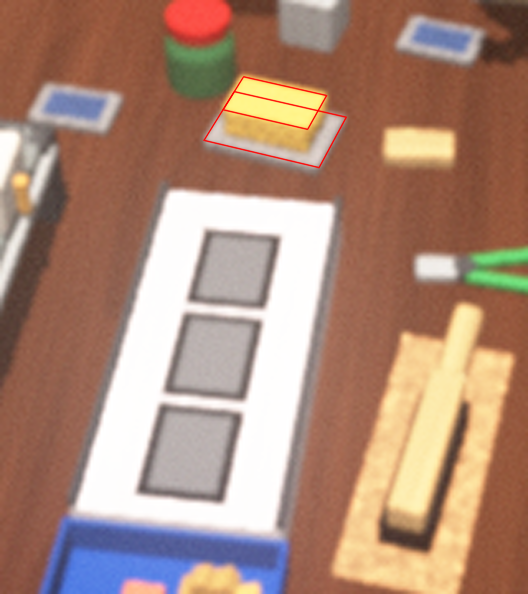

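```bash
python3 -c "
from rig import manip
print(manip.sign_off(), manip.get_state()['clock'])"
```

```text
the job is handed in; nothing more can be done
the job is handed in; nothing more can be done
```

The whole job ran in the order asked and was handed in at about 70 s of the 210 s allowed.

- **Sweeping:** I swept all three offcuts (copper block, L-piece and cross-piece) into the blue tray with the brush. The brush is back on its cork mat, bristles down. The last pictures show the bed clear and the offcuts in the tray, though the cross-piece and L-piece are touching there.
- **Plates onto the pads:** There were three plates, each set flat on its own pad with the long side along the bed. Drawn outlines matched each plate to within about 1–2 mm, judged by eye. The numeric fit for the first plate was 6–8 mm off. I put that down to the fit catching the wrong edges, because the outline check and the clean picture agreed with each other.
- **Keys:** I pressed white, blue and green in that order, each to 6 mm of travel (top at about 46 mm). The force at the bottom was 12–14 N, and I lifted clear between keys.
- **Unloading:** The three plates are in one pile on the outline of the 110 by 74 mm felt board. The top-camera fits put the three within about 1 mm and 1° of each other. The side-camera fit of the top plate differed by about 4 mm in y, most likely because it took in the sides of the pile. The outlines I drew on the pictures agreed with the top camera.

I saw no slipped grip or knocked object, and the other tools look unmoved. The gripper was open and touching nothing at hand-in.

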